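Load the block-washing stand, index it under the spray bar and latch its door

ROBOT

A 7-joint arm with a two-finger parallel gripper is mounted at the origin on the work surface. World frame = base frame: x ahead of the robot, y to its left, z up, the work surface at z = 0. Lengths are in m, angles in rad, forces in N, time in s.
With the tool pointing down it reaches from about 0.4 to 0.85 m from the base axis. Payload 4.5 kg.
Tool frame: the origin (TCP) lies between the finger pads; the fingertips stand bot.finger_overhang ahead of it and the grasp point (between the pads) lies 6 mm ahead of it (bot.finger_overhang is the distance from the TCP to the fingertips, in m); z points along the fingers, y is the direction in which the jaws open and shut (so a half turn about z gives the same grasp; the last joint's range is limited). The gripper opens to 88 mm and grips with 3 to 60 N. Pads are 18 mm wide; open, the fingers measure 123 mm over their backs; the gripper's body (75 mm by 187 mm) begins 45 mm behind the grasp point.
Start: joints at [1.374, 0.689, -0.195, 1.565, 0.157, 0.902, -0.215], TCP at [0.143, -0.608, 0.242] pointing down, gripper open.
Joint ranges: [-3.01, 3.01], [-0.46, 2.08], [-1.47, 1.51], [0.13, 2.56], [-1, 4.14], [0.04, 2.09], [-2.66, 2.66]. Speed limits (rad/s): [2.57, 2.57, 3.14, 3.14, 3.14, 3.14, 3.14].

INTERFACE

Orientations are given as a unit quaternion [w, x, y, z].
In Python, from rig import bot gives the robot as it stands.
- The arm moves only by the tool jog_arm, never from a script. Its argument "commands" is a list of rows, each an object of numbers: "dx", "dy", "dz": the shift along the tool's x, y, z in m; "twist": the turn about the tool's z in rad; "fingers": the opening in per cent of the stroke, from 0 (shut) to 100 (fully open). A call has 1 to 12 rows; each row shifts and turns the commanded pose from where the row before left it, along the tool's axes as they then stand; what a row does not reach is not made up. A row lasts 1/12 s, in which the tool goes at most 41.7 mm and 7.16 degrees, less where a joint would pass 70% of its speed; a pose out of reach is approached as far as the arm can. A call with a gripper value outside its range is refused whole. The fingers move at their own pace and stop on an object; the grip force is fixed at half the most. Time passes only in rows, so rows that do not move let the fingers close. It gives the time, the measured TCP pose, the force and the opening at its end, in the units of the state.
- bot.get_state(): the state, without advancing time (a new reading comes with each control period).
- bot.capture(name): name is "scene" or "side" or "wrist"; returns (picture, depth): 480x640x3 uint8, red, green, blue; 480x640 float32, m along the optical axis (not along the pixel's ray), 0 where there is no reading.
- bot.camera_model(name): a dict with "fx", "fy", "cx", "cy" (pixels), "pose" (4x4, takes a point from camera to world coordinates); the wrist camera has in their place "T_tool_cam" (4x4, takes a point from camera to tool coordinates, whose origin is the TCP and whose axes are the flange's). Camera axes: x right, y down, z forward; pixel columns grow to the right and rows downward; lengths in m; the calibration is good to about 2 mm. A picture is of the moment at which its call begins: read the wrist's pose just before it. camera_model takes no time and is no camera call.
- bot.job_done(): hands the job in, once; it reports no verdict.
Trained networks look in the newest picture that a camera, given by its name, has taken for a name from the list of things; names that differ only in an ending like _2 or _b are one class to them, and where a whole thing is asked for, a point or a joint stands for the part that bears it (a point fixed in the world has none). Each returns a list of dicts, best first, with "p" (0 to 1); they miss things now and then, are a little off and sometimes report something else, mostly with a low value. They report only what shows in the picture. A call takes as long as a camera call. They do not tell look-alikes from the thing itself.
- bot.recognise(camera, target): "uv" ([column, row] in pixels, amid what is visible of it).
- bot.silhouettes(camera, target): "pixels" (480x640 bool, what is visible of it) and "uv" ([column, row] in pixels, amid what is visible of it).
- bot.landmark_of(camera, target): "uv" ([column, row] in pixels: a listed point, or the origin of a listed thing).
The state is a dict: "t": time; "q": joint angles; "joint_velocities": joint speeds; "tau": joint torques, N m; "tool_pos": TCP position; "ee_rot": TCP orientation; "force": force on the tool from outside, world axes, zero at the start; "moment": the same for the moment, N m; "grip_width": finger opening in m.
Only numpy, scipy, OpenCV 4.12 (cv2) and the standard library are available. Lean on these libraries where they do the work, as an engineer would, in place of code of your own. Each camera call takes 0.05 s, during which the arm holds its last target. There are 200 camera calls.

TASK

Get the carved printing block ready for washing: lay it face up and flat in the cradle on the wash stand's turntable, setting it down gently, then turn the turntable by its post until the cradle clicks home at the spray bar on the back wall. Last, push the splash door shut, without slamming it, until it has fully seated on its catch. Leave the other things on the table where they are.

Things in the scene. Friction and masses are not known exactly. Their poses are not given: they have to be found in the camera images.
- block: the carved printing block: plywood faced with grey lino, 62 mm (its x) by 110 mm (its y) by 22 mm thick, lying face up (z up); origin at the centre of its underside
- guard: the wash stand: fixed open-topped splash guard, 300 x 300 mm outside, walls 10 mm thick, 95 mm high. Origin at its underside's centre; x points from door to back wall (along which a spray bar with three nozzles runs inside, 76 to 90 mm up, 119 to 133 mm behind centre), y to the hinge side. Turntable axis vertical through the origin; white disc 236 mm across, top 35 mm above the table
- turntable (a joint): turntable angle (rad). 0: cradle at the back, at the spray bar, in a spring detent that is met 0.2 rad away, is forced over at 0.1 rad (5 to 8 N at the post) and then draws in to 0. Positive: counter-clockwise seen from above, cradle towards the guard's +y side. Range -0.5 to 1.9; starts far out on the positive side and stays where it is left
- cradle (a point): centre of the cradle on the turntable's top, 52 mm from its axis; x radially outward, y along the cradle. Opening 70 mm (x) by 118 mm (y), 4 mm to spare around the block, between four L-shaped steel corner stops 8 mm high, 4 mm thick; between the corners the sides are open (66 mm on the long sides, 30 mm on the short) for fingers
- post_top (a point): top centre of the upright steel turning post on the turntable, across the axis from the cradle: 18 mm across, 50 mm high above the turntable's top (85 mm above the table), 92 mm from the axis
- door (a joint): door angle (rad). 0: shut and seated. Positive: swung open outwards (clockwise seen from above), up to 1.5. The spring catch is met at about 0.065 rad, must be forced over at 0.03 rad (5 to 8 N at the push pad) and then draws the door in to 0; otherwise the door stays where it is left
- door_pad (a point): centre of the rubber push pad (50 x 50 mm) on the door's outer face near its free edge, 57 mm above the table, 245 mm from the hinge axis along the door, 16 mm outside it; x points inwards square to the door (push this way), y along the door to the hinge, z up. Door: aluminium panel 296 mm long, 12 mm thick, 10 to 95 mm above the table
- door_hinge (a point): point on the door's vertical hinge axis, at the height of the push pad (57 mm above the table); same axes as door_pad
- offcut: bystander: bare flat sheet of grey lino, 85 x 130 x 5 mm, origin at the centre of its underside; stays out
- brayer: bystander: ink roller (rubber roll 90 mm long, wooden handle), about 170 x 110 mm, 36 mm high, lying on the table; origin on the table under its middle
- tape: bystander: roll of tape lying flat, 104 mm across, 24 mm high; origin at the centre of its underside
- ink_tin: bystander: steel tin, 84 mm across, 75 mm high; origin at the centre of its underside
- brush_pot: bystander: white pot of brushes, 80 mm across, about 190 mm high with the brushes; origin at the centre of its underside
- cleaner: bystander: white bottle, 72 mm across, 190 mm high; origin at the centre of its underside
Things that resemble listed ones, but are neither listed nor needed, are in the scene too. Several things look just like the block: the one meant starts farthest to the robot's right.

How it is judged:
On the way, in this order (a step that is already met when the one before it is completed fails the run):
1. the block lies flat and face up in the cradle, let go (x of block in the frame of cradle between -0.008 and 0.008 m and y of block in the frame of cradle between -0.008 and 0.008 m and z of block in the frame of cradle between -0.005 and 0.005 m and angle between block's own z axis and vertical below 0.08 rad and contact force between block and the fingers below 0.3 N), for 0.2 s.
2. the turntable stands in its detent, cradle at the spray bar, with the block in it (x of block in the frame of cradle between -0.008 and 0.008 m and y of block in the frame of cradle between -0.008 and 0.008 m and z of block in the frame of cradle between -0.005 and 0.005 m and angle between block's own z axis and vertical below 0.08 rad and value of joint turntable between -0.05 and 0.05 rad), for 0.2 s.
3. the door is shut and seated on its catch (all of step 2 and value of joint door below 0.015 rad), for 0.2 s.
At the end, for the whole second after the job is handed in: the block lies flat and face up in the cradle (within 8 mm of its centre, underside within 5 mm of the turntable's top, tilt under 0.08 rad), at rest; the turntable is within 0.05 rad of its detent at the spray bar; the door is within 0.015 rad of shut, on its catch (all of step 3 and linear speed of block below 0.02 m/s); the robot touches nothing.
It fails at once if the door is swung shut faster than 1.5 rad/s before it meets the catch (slammed) (value of joint door above 0.08 rad and velocity of joint door below -1.5 rad/s).
It fails at once if the block is dropped into the cradle (moves faster than 0.6 m/s within 50 mm of it) (distance between block and cradle below 0.05 m and linear speed of block above 0.6 m/s).
It fails at once if a bystander is pushed more than 30 mm (distance of any of offcut, brayer, tape, ink_tin, brush_pot, cleaner from where it was at the start of the episode above 0.03 m).
It also fails if it takes over 61 s, if anything falls off the work surface, if the arm or the gripper's body presses on something with over 40 N, if the wrist force passes 120 N, or if a joint passes its speed limit or range.

## Working session

There is one attempt and no reset: what is moved stays moved. The work goes in short steps, Python scripts to look and compute and a tool call to move; the robot and the scene stay as the last step left them, time stands still between calls to the robot, and variables do not carry over. Pictures are saved under pics/ and viewed, about 8 in all and at most 12, crops included, and the job is handed in when it is done.

Besides the shell and the picture viewer there is one more tool, called as name([rows], argument=value, ...), one row to a line, values as JSON. jog_arm: Moves the arm, as the interface text tells. Its arguments: {"type":"object","properties":{"commands":{"type":"array"}},"required":["commands"]}

```bash
mkdir -p pics
cat > h.py <<'E'
import numpy as np, cv2
from rig import bot
from scipy.spatial.transform import Rotation as R
def rot(q): return R.from_quat([q[1],q[2],q[3],q[0]]).as_matrix()
def camT(name,st=None):
    m=bot.camera_model(name)
    if name!='wrist': return m,np.array(m['pose'])
    st=st or bot.get_state(); T=np.eye(4); T[:3,:3]=rot(st['ee_rot']); T[:3,3]=st['tool_pos']
    return m,T@np.array(m['T_tool_cam'])
def ray(m,T,uv,z):
    d=T[:3,:3]@np.array([(uv[0]-m['cx'])/m['fx'],(uv[1]-m['cy'])/m['fy'],1.]); o=T[:3,3]
    return o+d*(z-o[2])/d[2]
def cloud(m,T,dep):
    v,u=np.mgrid[:480,:640]; P=np.stack([(u-m['cx'])/m['fx']*dep,(v-m['cy'])/m['fy']*dep,dep],-1)
    return P@T[:3,:3].T+T[:3,3]
def save(n,img): cv2.imwrite(f'pics/{n}.png',img[:,:,::-1])
E
python3 - <<'E'
from h import *
st=bot.get_state();print(st,bot.finger_overhang)
for c in ['scene','side']:
    img,dep=bot.capture(c);save(c,img);m,T=camT(c);print(c,T.round(3).tolist(),m['fx']);np.savez(c,img=img,dep=dep)
    P=cloud(m,T,dep)
    for t in ['block','guard','cradle','post_top','door_pad','door_hinge','tape','brayer','ink_tin','offcut','brush_pot','cleaner']:
        for d in bot.landmark_of(c,t)[:5]:
            u,v=np.array(d['uv']).astype(int);print(c,t,round(d['p'],2),u,v,P[min(v,479),min(u,639)].round(3))
E
```

```text
{'t': 0.0, 'q': array([ 1.37377626,  0.68999853, -0.19453671,  1.56632855,  0.15732966,
        0.90251707, -0.21507149]), 'joint_velocities': array([ 0.00042725, -0.00110332,  0.00062996,  0.00116273, -0.0002869 ,
        0.00042266, -0.00099227]), 'tau': array([ 4.39632049e-04, -5.27563584e+01, -1.26644455e+00, -1.53430098e+01,
       -5.25140378e-02,  6.64014588e-03,  1.82643021e-04]), 'tool_pos': array([ 0.14279791, -0.6078258 ,  0.24160567]), 'ee_rot': array([-9.10168507e-04,  9.93338760e-01,  1.15226943e-01, -1.77915507e-04]), 'force': array([-0.37181067,  0.69035789, -0.54077343]), 'moment': array([0.01361888, 0.06949392, 0.02993079]), 'grip_width': 0.08806105853226007} 0.025
scene [[0.545, 0.653, -0.527, 1.576], [0.839, -0.433, 0.33, -0.632], [-0.012, -0.622, -0.783, 1.67], [0.0, 0.0, 0.0, 1.0]] 609.0986218440329
scene block 0.75 220 251 [ 0.289 -0.249  0.019]
scene block 0.75 286 308 [ 0.618 -0.18   0.027]
scene block 0.56 365 230 [0.498 0.214 0.033]
scene block 0.45 286 255 [ 0.483 -0.094  0.095]
scene guard 0.77 371 245 [0.561 0.195 0.029]
scene guard 0.41 165 322 [ 0.433 
[... 934 characters left out ...]
ck 0.59 448 249 [ 0.261 -0.239  0.021]
side guard 0.89 263 297 [0.531 0.219 0.034]
side cradle 0.76 264 305 [0.51  0.238 0.038]
side cradle 0.4 362 189 [ 0.603 -0.31   0.02 ]
side post_top 0.9 246 252 [0.636 0.168 0.085]
side door_pad 0.97 354 239 [ 0.501 -0.127 -0.004]
side door_hinge 0.68 345 302 [0.345 0.134 0.08 ]
side tape 0.73 437 187 [ 0.422 -0.47   0.023]
side brayer 0.96 400 168 [ 0.561 -0.468  0.035]
side brayer 0.7 352 236 [ 0.458 -0.048  0.091]
side ink_tin 0.88 304 187 [ 0.73  -0.173  0.046]
side ink_tin 0.21 360 191 [ 0.601 -0.295  0.022]
side offcut 0.72 417 213 [ 0.413 -0.334  0.008]
side brush_pot 0.97 209 463 [0.31  0.58  0.095]
side cleaner 0.95 124 369 [0.607 0.557 0.057]
```

View pics/scene.png

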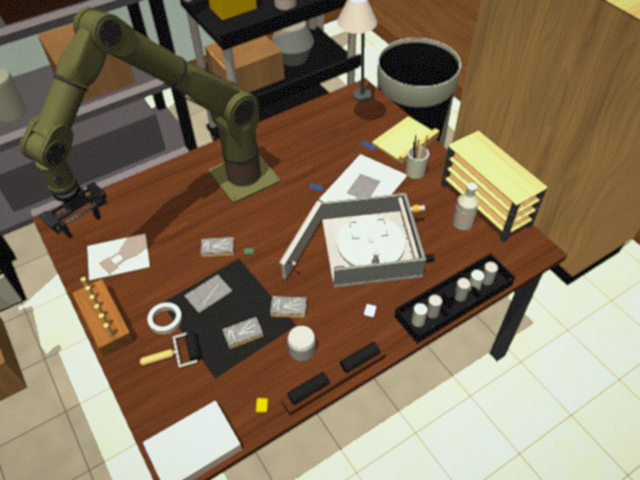

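View pics/side.png

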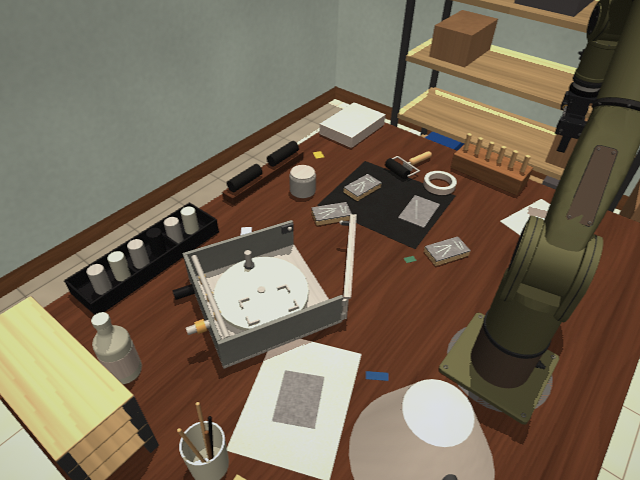

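The scene view shows three look-alike blocks at (217,246), (289,306) and (242,331). In the side view the same blocks are at (447,250), (331,212) and (362,186). The one at about (0.60,-0.30) has the lowest y, so it is the target. The door is open towards -y, and the cradle sits on the robot's side of the disc. Next I'll measure the geometry.

```bash
python3 - <<'E'
from h import *
Ps=[]
for c in ['scene','side']:
    d=np.load(c+'.npz');m,T=camT(c);P=cloud(m,T,d['dep']);ok=(d['dep']>0)
    X=P[ok];C=d['img'][ok].astype(float)
    # block C top
    s=(np.abs(X[:,2]-.022)<.006)&(np.hypot(X[:,0]-.6,X[:,1]+.3)<.09)
    r=cv2.minAreaRect(X[s][:,:2].astype(np.float32)*1000);print(c,'blockC',s.sum(),r,X[s][:,2].mean())
    for n,xy in dict(A=(.28,-.245),B=(.6,-.15)).items():
        s=(np.abs(X[:,2]-.022)<.006)&(np.hypot(X[:,0]-xy[0],X[:,1]-xy[1])<.08);print(n,X[s].mean(0).round(3))
    # guard rim
    s=(np.abs(X[:,2]-.095)<.004)&(np.hypot(X[:,0]-.53,X[:,1]-.2)<.25)
    r=X[s]; print('rim',s.sum(),cv2.minAreaRect(r[r[:,1]>.0][:,:2].astype(np.float32)*1000))
    # disc
    s=(np.abs(X[:,2]-.035)<.004)&(C.min(1)>150)&(np.hypot(X[:,0]-.53,X[:,1]-.2)<.13)
    print('disc',s.sum(),cv2.minEnclosingCircle(X[s][:,:2].astype(np.float32)*1000))
    s=(X[:,2]>.075)&(X[:,2]<.09)&(np.hypot(X[:,0]-.53,X[:,1]-.2)<.1);print('post',s.sum(),X[s].mean(0))
    ij=np.round((X[:,:2]-[.2,-.25])/.001).astype(int);s=((ij>=0)&(ij<700)).all(1)
    # top-down rectification
    img=np.zeros((640,560,3),np.uint8)
    yy,xx=np.mgrid[:640,:560]; W=np.stack([.25+ (559-xx)*0+yy*0.0008,-.15+xx*.0008,0*xx+.038],-1)
    Q=(W-T[:3,3])@T[:3,:3]; u=(Q[...,0]/Q[...,2]*m['fx']+m['cx']).astype(np.float32);v=(Q[...,1]/Q[...,2]*m['fy']+m['cy']).astype(np.float32)
    save('top_'+c,cv2.remap(d['img'],u,v,cv2.INTER_LINEAR))
E
python3 -c "
import cv2,numpy as np
a=cv2.imread('pics/top_scene.png');b=cv2.imread('pics/top_side.png')
cv2.imwrite('pics/tops.png',cv2.resize(np.hstack([a,b]),(800,457)))"
```

```text
scene blockC 542 ((608.1278686523438, -299.4080810546875), (91.086669921875, 179.04830932617188), 6.139037132263184) 0.022762048677641547
A [ 0.265 -0.245  0.023]
B [ 0.61  -0.166  0.023]
rim 825 ((539.3369140625, 184.97781372070312), (434.04931640625, 311.8376770019531), 63.28300857543945)
disc 1493 ((544.2815551757812, 206.27459716796875), 124.13821411132812)
post 3 [0.62055899 0.16614904 0.08127286]
side blockC 444 ((620.4226684570312, -299.5477294921875), (172.11611938476562, 67.25548553466797), 81.94670104980469) 0.0214808173431944
A [ 0.266 -0.238  0.021]
B [ 0.612 -0.157  0.022]
rim 2050 ((541.1267700195312, 187.42507934570312), (441.391845703125, 307.56866455078125), 64.18436431884766)
disc 4459 ((549.114990234375, 206.27822875976562), 118.22021484375)
post 2 [0.62489828 0.17180111 0.08192779]
```

View pics/tops.png

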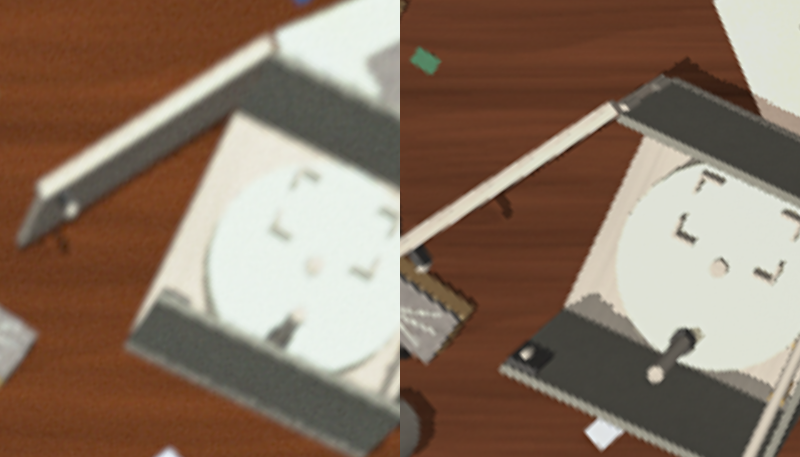

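The rectified views give a guard yaw of about 63.5° and a disc centre of about (0.548, 0.206). The cradle is at about (0.503, 0.224), so the turntable stands near 1.6 rad. The post is at about (0.632, 0.169). Moving above the block.

jog_arm([
  {"dx": 0.037, "dy": -0.014},
  {"dx": 0.037, "dy": -0.014},
  {"dx": 0.037, "dy": -0.014},
  {"dx": 0.037, "dy": -0.014},
  {"dx": 0.037, "dy": -0.014},
  {"dx": 0.037, "dy": -0.014},
  {"dx": 0.037, "dy": -0.014},
  {"dx": 0.037, "dy": -0.014},
  {"dx": 0.037, "dy": -0.014},
  {"dx": 0.037, "dy": -0.014},
  {"dx": 0.037, "dy": -0.014},
  {"dx": 0.037, "dy": -0.014},
])

```text
validation failed for argument at $.co...
```

```bash
cat > lookb.py <<'E'
import sys
from h import *
st=bot.get_state();print(st['t'],st['tool_pos'].round(4),st['q'].round(2));Rm=rot(st['ee_rot']);print(Rm.round(3).tolist())
img,dep=bot.capture('wrist');m,T=camT('wrist',st);print('cam',np.array(m['T_tool_cam']).round(3).tolist())
save(sys.argv[1],img);P=cloud(m,T,dep)
for d in bot.silhouettes('wrist','block')[:4]:
    k=d['pixels']&(dep>0); X=P[k]; print(round(d['p'],2),d['uv'],np.median(X,0).round(4))
    t=X[np.abs(X[:,2]-.022)<.006]
    if len(t)>50:
        v,u=np.where(k&(np.abs(P[...,2]-.022)<.006)); W=np.array([ray(m,T,(a,b),.022) for a,b in zip(u,v)])
        print('  rect',cv2.minAreaRect(W[:,:2].astype(np.float32)*1000),t[:,2].mean())
E
python3 lookb.py w1
```

```text
1.3 [ 0.143  -0.6085  0.2424] [ 1.37  0.69 -0.19  1.57  0.16  0.9  -0.22]
[[0.973, 0.229, 0.0], [0.229, -0.973, -0.0], [0.0, 0.0, -1.0]]
cam [[-0.0, -0.964, -0.265, 0.068], [1.0, -0.0, -0.0, -0.0], [0.0, -0.265, 0.964, -0.144], [0.0, 0.0, 0.0, 1.0]]
```

View pics/w1.png

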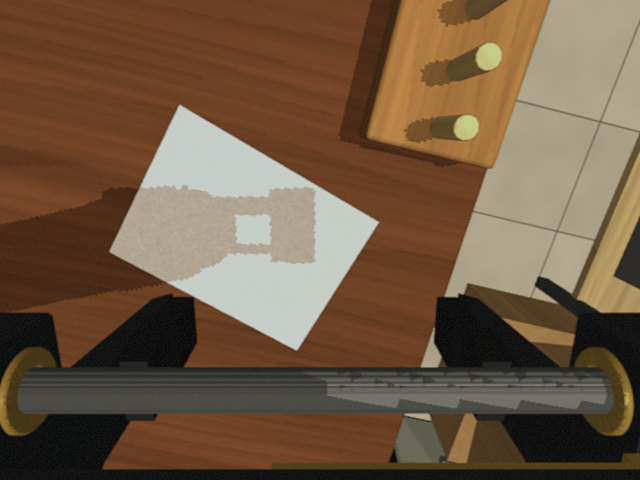

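The call was refused, so the arm never moved and the picture only shows the start location. Rows probably need every field.

jog_arm([
  {"dx": 0.037, "dy": -0.014, "dz": 0, "twist": 0, "fingers": 100},
  {"dx": 0.037, "dy": -0.014, "dz": 0, "twist": 0, "fingers": 100},
  {"dx": 0.037, "dy": -0.014, "dz": 0, "twist": 0, "fingers": 100},
  {"dx": 0.037, "dy": -0.014, "dz": 0, "twist": 0, "fingers": 100},
  {"dx": 0.037, "dy": -0.014, "dz": 0, "twist": 0, "fingers": 100},
  {"dx": 0.037, "dy": -0.014, "dz": 0, "twist": 0, "fingers": 100},
  {"dx": 0.037, "dy": -0.014, "dz": 0, "twist": 0, "fingers": 100},
  {"dx": 0.037, "dy": -0.014, "dz": 0, "twist": 0, "fingers": 100},
  {"dx": 0.037, "dy": -0.014, "dz": 0, "twist": 0, "fingers": 100},
  {"dx": 0.037, "dy": -0.014, "dz": 0, "twist": 0, "fingers": 100},
  {"dx": 0.037, "dy": -0.014, "dz": 0, "twist": 0, "fingers": 100},
  {"dx": 0.037, "dy": -0.014, "dz": 0, "twist": 0, "fingers": 100},
])

```text
t: 2.4
tool_pos: [0.5383, -0.342, 0.2426]
ee_rot: [0.0, 0.993, 0.115, 0.0]
force: [-0.4, -0.3, 0.4]
grip_width: 0.0881
```

```bash
python3 lookb.py w2
```

```text
2.4 [ 0.5383 -0.342   0.2426] [ 0.57  0.7  -0.14  1.53  0.12  0.92 -0.95]
[[0.973, 0.229, 0.0], [0.229, -0.973, -0.0], [0.0, 0.0, -1.0]]
cam [[-0.0, -0.964, -0.265, 0.068], [1.0, -0.0, -0.0, -0.0], [0.0, -0.265, 0.964, -0.144], [0.0, 0.0, 0.0, 1.0]]
0.83 [118.3, 71.3] [ 0.611  -0.1664  0.0235]
  rect ((609.9345703125, -165.22235107421875), (111.91815185546875, 63.325599670410156), 53.75790023803711) 0.02349181279459682
0.78 [167.1, 445.4] [ 0.271  -0.2511  0.023 ]
  rect ((261.6275329589844, -252.3509063720703), (97.190673828125, 67.91394805908203), 63.33494567871094) 0.022824291594818087
0.72 [325.2, 115.5] [ 0.6143 -0.3318  0.0235]
  rect ((613.1619262695312, -332.9278564453125), (110.13291931152344, 62.08320236206055), 80.89991760253906) 0.02354376367894671
```

View pics/w2.png

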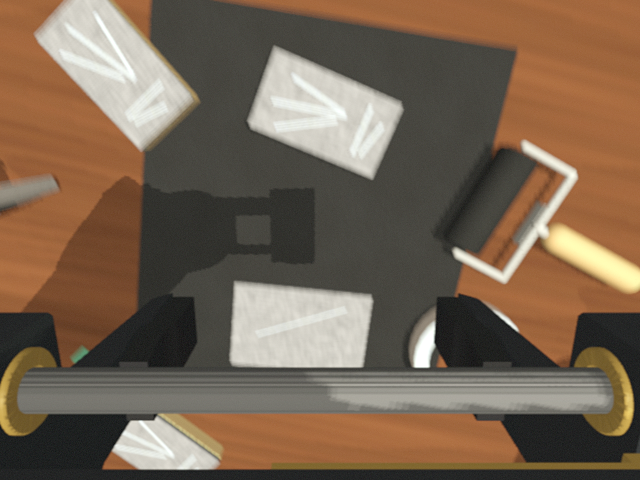

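Block C lies at (0.613, -0.333), long axis at 80.9°, and measures 110 × 62 mm. The image confirms it at (325,112). I'll go above it, turn and come partway down.

jog_arm([
  {"dx": 0.0375, "dy": 0.0042, "dz": 0, "twist": 0, "fingers": 100},
  {"dx": 0.0375, "dy": 0.0042, "dz": 0, "twist": 0, "fingers": 100},
  {"dx": 0, "dy": 0, "dz": 0.014, "twist": -0.118, "fingers": 100},
  {"dx": 0, "dy": 0, "dz": 0.014, "twist": -0.118, "fingers": 100},
  {"dx": 0, "dy": 0, "dz": 0.014, "twist": -0.118, "fingers": 100},
  {"dx": 0, "dy": 0, "dz": 0.014, "twist": -0.118, "fingers": 100},
  {"dx": 0, "dy": 0, "dz": 0.014, "twist": -0.118, "fingers": 100},
  {"dx": 0, "dy": 0, "dz": 0.014, "twist": -0.118, "fingers": 100},
  {"dx": 0, "dy": 0, "dz": 0.014, "twist": -0.118, "fingers": 100},
  {"dx": 0, "dy": 0, "dz": 0.014, "twist": -0.118, "fingers": 100},
  {"dx": 0, "dy": 0, "dz": 0.014, "twist": -0.118, "fingers": 100},
  {"dx": 0, "dy": 0, "dz": 0.014, "twist": -0.118, "fingers": 100},
])

```text
t: 3.5
tool_pos: [0.6112, -0.335, 0.1017]
ee_rot: [0.0, 0.76, 0.65, -0.0]
force: [0.6, -0.2, 0.7]
grip_width: 0.088
```

```bash
python3 lookb.py w3
```

```text
3.5 [ 0.6112 -0.335   0.1017] [ 0.63  0.98 -0.41  1.42  0.46  0.84 -0.08]
[[0.154, 0.988, -0.0], [0.988, -0.154, -0.0], [-0.0, -0.0, -1.0]]
cam [[-0.0, -0.964, -0.265, 0.068], [1.0, -0.0, 0.001, -0.001], [-0.001, -0.265, 0.964, -0.144], [0.0, 0.0, 0.0, 1.0]]
0.94 [241.3, 14.1] [ 0.5966 -0.2124  0.0232]
  rect ((589.6393432617188, -215.39608764648438), (20.938390731811523, 51.94484329223633), 81.13997650146484) 0.02305993251786235
```

jog_arm([
  {"dx": 0.002, "dy": 0.0015, "dz": 0.02, "twist": 0, "fingers": 100},
  {"dx": 0, "dy": 0, "dz": 0.02, "twist": 0, "fingers": 100},
  {"dx": 0, "dy": 0, "dz": 0.02, "twist": 0, "fingers": 100},
  {"dx": 0, "dy": 0, "dz": 0.0145, "twist": 0, "fingers": 100},
  {"dx": 0, "dy": 0, "dz": 0, "twist": 0, "fingers": 100},
  {"dx": 0, "dy": 0, "dz": 0, "twist": 0, "fingers": 0},
  {"dx": 0, "dy": 0, "dz": 0, "twist": 0, "fingers": 0},
  {"dx": 0, "dy": 0, "dz": 0, "twist": 0, "fingers": 0},
  {"dx": 0, "dy": 0, "dz": 0, "twist": 0, "fingers": 0},
  {"dx": 0, "dy": 0, "dz": 0, "twist": 0, "fingers": 0},
  {"dx": 0, "dy": 0, "dz": 0, "twist": 0, "fingers": 0},
])

```text
t: 4.52
tool_pos: [0.6138, -0.3328, 0.0286]
ee_rot: [0.0, 0.761, 0.648, 0.0]
force: [0.9, 0.8, -0.1]
grip_width: 0.0504
```

jog_arm([
  {"dx": 0, "dy": 0, "dz": 0, "twist": 0, "fingers": 0},
  {"dx": 0, "dy": 0, "dz": 0, "twist": 0, "fingers": 0},
  {"dx": 0, "dy": 0, "dz": 0, "twist": 0, "fingers": 0},
])

```text
t: 4.77
tool_pos: [0.6135, -0.3326, 0.0279]
ee_rot: [0.0, 0.761, 0.648, -0.0]
force: [-0.8, 0.1, 0.1]
grip_width: 0.0301
```

```bash
python3 lookb.py w4
python3 - <<'E'
from h import *
a,_=bot.capture('wrist');b,_=bot.capture('side')
save('w4s',np.hstack([cv2.resize(a,(400,300)),cv2.resize(b[100:300,200:467],(400,300))]))
E
```

```text
4.7667 [ 0.6135 -0.3326  0.0279] [ 0.61  1.07 -0.37  1.43  0.5   0.73 -0.12]
[[0.159, 0.987, 0.0], [0.987, -0.159, -0.0], [-0.0, 0.0, -1.0]]
cam [[-0.0, -0.964, -0.265, 0.068], [1.0, -0.0, 0.001, -0.001], [-0.001, -0.265, 0.964, -0.144], [0.0, 0.0, 0.0, 1.0]]
0.8 [313.9, 258.1] [ 0.6149 -0.3097  0.0235]
  rect ((612.8095092773438, -333.4009094238281), (110.97743225097656, 62.1722412109375), 80.88528442382812) 0.02348703238851977
0.59 [225.3, 8.4] [ 0.6016 -0.224   0.0156]
  rect ((599.2488403320312, -225.29920959472656), (5.633982181549072, 14.293835639953613), 80.8327865600586) 0.02150927825675117
```

View pics/w4s.png

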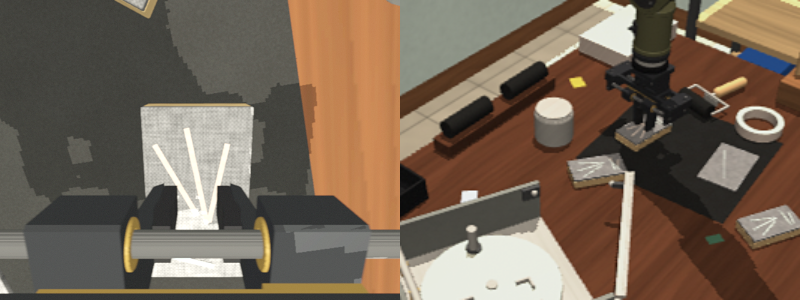

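The fingers have closed above the block's top face without touching it (wrist crop near (200,200)). I'll check where the fingertips really are from the wrist depth.

Run:
```python
from h import *
st=bot.get_state();print(st['grip_width'],st['force'],st['tool_pos'])
img,dep=bot.capture('wrist');m=bot.camera_model('wrist');P=cloud(m,np.array(m['T_tool_cam']),dep)
for r in range(280,400,12): 
    print(r,[(c,*(P[r,c]*1000).round(0).astype(int)) for c in (245,260,275,300,320,350,365,380,395)])
d=bot.capture('side');ms,T=camT('side');X=cloud(ms,T,d[1]);k=(np.hypot(X[...,0]-.613,X[...,1]+.333)<.06)&(d[0].max(2)<70)&(d[1]>0)
print(np.percentile(X[k][:,2],[0,1,5,20,50]))
```

```text
0.014081284779521357 [ 0.09487303 -0.12815426  0.37334375] [ 0.61350234 -0.33262706  0.02787918]
280 [(245, np.int64(15), np.int64(-26), np.int64(3)), (260, np.int64(15), np.int64(-21), np.int64(5)), (275, np.int64(15), np.int64(-15), np.int64(4)), (300, np.int64(14), np.int64(-6), np.int64(6)), (320, np.int64(15), np.int64(1), np.int64(5)), (350, np.int64(15), np.int64(12), np.int64(4)), (365, np.int64(15), np.int64(18), np.int64(4)), (380, np.int64(15), np.int64(23), np.int64(5)), (395, np.int64(15), np.int64(29), np.int64(5))]
292 [(245, np.int64(10), np.int64(-26), np.int64(5)), (260, np.int64(10), np.int64(-21), np.int64(4)), (275, np.int64(10), np.int64(-15), np.int64(5)), (300, np.int64(10), np.int64(-6), np.int64(4)), (320, np.int64(10), np.int64(1), np.int64(5)), (350, np.int64(11), np.int64(12), np.int64(3)), (365, np.int64(10), np.int64(18), np.int64(4)), (380, np.int64(10), np.int64(23), np.int64(4)), (395, np.int64(10), np.int64(29), np.int64(4))]
304 [(245, np.int64(5), np.int64(-26), np.int64(4)), (260, np.int64(11), np.int64(-19), np.int64(-8)), (275, np.int64(9), np.
[... 2827 characters left out ...]
4(26), np.int64(6), np.int64(-77)), (365, np.int64(27), np.int64(8), np.int64(-78)), (380, np.int64(27), np.int64(11), np.int64(-78)), (395, np.int64(27), np.int64(13), np.int64(-78))]
388 [(245, np.int64(25), np.int64(-13), np.int64(-78)), (260, np.int64(25), np.int64(-10), np.int64(-79)), (275, np.int64(25), np.int64(-7), np.int64(-79)), (300, np.int64(25), np.int64(-3), np.int64(-79)), (320, np.int64(26), np.int64(0), np.int64(-79)), (350, np.int64(24), np.int64(6), np.int64(-78)), (365, np.int64(25), np.int64(8), np.int64(-79)), (380, np.int64(25), np.int64(11), np.int64(-78)), (395, np.int64(25), np.int64(13), np.int64(-79))]
[-0.00532799 -0.00128697  0.0024403   0.12508571  0.23811517]
```

jog_arm([
  {"dx": 0, "dy": 0, "dz": -0.03, "twist": 0, "fingers": 20},
  {"dx": 0, "dy": 0, "dz": -0.03, "twist": 0, "fingers": 20},
  {"dx": 0, "dy": 0, "dz": 0, "twist": 0, "fingers": 20},
  {"dx": 0, "dy": 0, "dz": 0, "twist": 0, "fingers": 20},
])

```text
t: 5.4
tool_pos: [0.615, -0.3332, 0.09]
ee_rot: [0.002, 0.761, 0.648, 0.001]
force: [-0.9, 0.1, -0.9]
grip_width: 0.0174
```

Run:
```python
from h import *
st=bot.get_state();print(st['t'],st['grip_width'],st['force'],st['tool_pos'])
img,dep=bot.capture('wrist');save('w5',img);m=bot.camera_model('wrist');P=cloud(m,np.array(m['T_tool_cam']),dep)*1000
k=(dep>0)&(np.abs(P[...,0]-9)<4)&(np.abs(P[...,1])<45)&(P[...,2]<45)
print(np.percentile(P[k][:,2],[50,90,95,98,99,99.8,100]))
for c in range(235,410,10):
    print(c,[tuple(P[r,c].round(0).astype(int).tolist()) for r in range(240,312,8)])
```

```text
5.4 0.01740412411948741 [-0.88733143  0.14731875 -0.89075235] [ 0.61496219 -0.3331678   0.09003412]
[-29.55644798  -6.88210274  -2.84998105   0.21044974   1.18339808
   2.26629806   3.47159366]
235 [(8, -45, 88), (4, -45, 88), (-1, -45, 87), (-5, -45, 87), (-10, -46, 88), (-15, -46, 89), (-20, -46, 88), (-25, -46, 88), (-30, -47, 89)]
245 [(8, -39, 88), (4, -39, 88), (-1, -40, 88), (-6, -40, 88), (-10, -40, 88), (-15, -40, 88), (-20, -40, 87), (-25, -41, 89), (-30, -41, 88)]
255 [(14, -30, 66), (10, -31, 67), (5, -31, 66), (1, -31, 66), (-3, -31, 67), (-8, -31, 67), (-12, -31, 66), (-16, -32, 66), (11, -21, -8)]
265 [(14, -26, 67), (68, -1, -144), (5, -26, 67), (1, -26, 66), (-3, -26, 66), (-8, -26, 67), (-12, -26, 67), (11, -18, -1), (11, -17, -8)]
275 [(14, -20, 66), (10, -21, 66), (6, -21, 66), (1, -21, 67), (-3, -21, 67), (-8, -21, 67), (-12, -21, 66), (-16, -21, 67), (9, -14, -3)]
285 [(14, -15, 66), (9, -16, 67), (5, -16, 66), (1, -16, 67), (-3, -16, 67), (-7, -16, 66), (-12, -16, 68), (-17, -16, 67), (9, -11, -5)]
295 [(14, -10, 67), (9, -11, 67), (6, -11, 66), (1, -11, 67), (
[... 808 characters left out ...]
20, 67), (-17, 21, 68), (9, 13, -5)]
365 [(14, 25, 67), (10, 25, 67), (5, 25, 66), (1, 25, 67), (-3, 25, 67), (-7, 25, 66), (-12, 26, 67), (10, 17, 0), (10, 17, -7)]
375 [(8, 33, 89), (3, 33, 89), (-1, 33, 88), (-6, 33, 88), (-10, 33, 87), (-16, 34, 89), (-20, 34, 88), (-25, 34, 88), (10, 20, -8)]
385 [(8, 39, 88), (4, 39, 88), (-1, 39, 88), (-6, 39, 89), (-11, 39, 89), (-15, 40, 88), (-20, 40, 88), (-25, 40, 89), (-30, 40, 88)]
395 [(8, 44, 88), (4, 44, 88), (-1, 45, 88), (-6, 45, 88), (-11, 45, 89), (-15, 45, 88), (-20, 46, 89), (-25, 46, 88), (-30, 46, 88)]
405 [(8, 49, 87), (3, 50, 88), (-1, 50, 89), (-6, 50, 89), (-11, 51, 89), (-15, 51, 88), (-20, 51, 88), (-25, 51, 88), (-30, 52, 89)]
```

View pics/w5.png

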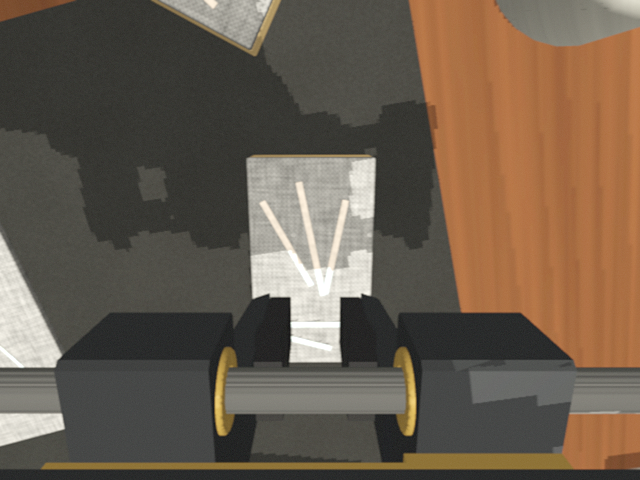

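The fingertips end about 3 mm ahead of the TCP, not 25 mm, which explains the empty grasp. I'll check the overhang value again and measure how far the gripper body sits from the tips.

Run:
```python
from h import *
st=bot.get_state();print(bot.finger_overhang,[a for a in dir(bot) if a[0]!='_'])
img,dep=bot.capture('wrist');m=bot.camera_model('wrist');P=cloud(m,np.array(m['T_tool_cam']),dep)*1000
for r in (316,325,335,345,355,365,380): print(r,[tuple(P[r,c].round(0).astype(int).tolist()) for c in (80,130,200,225,240,262,280,420,520)])
```

```text
0.025 ['PlanningError', 'camera_model', 'capture', 'finger_overhang', 'get_state', 'job_done', 'landmark_of', 'recognise', 'silhouettes']
316 [(-37, -136, 86), (34, -35, -69), (34, -22, -69), (34, -18, -69), (-36, -44, 85), (11, -17, -18), (9, -12, -14), (34, 19, -68), (34, 39, -68)]
325 [(-42, -136, 85), (34, -34, -73), (34, -21, -72), (34, -17, -72), (11, -23, -25), (9, -17, -21), (9, -11, -21), (34, 18, -73), (33, 37, -71)]
335 [(-49, -138, 87), (34, -33, -76), (34, -20, -76), (32, -17, -73), (11, -22, -31), (9, -16, -27), (9, -11, -26), (34, 17, -77), (33, 35, -76)]
345 [(34, -39, -81), (34, -31, -80), (34, -19, -80), (30, -17, -73), (11, -21, -37), (9, -16, -33), (9, -10, -34), (34, 17, -80), (34, 33, -81)]
355 [(34, -37, -83), (34, -30, -83), (34, -19, -83), (30, -16, -76), (11, -20, -42), (9, -15, -39), (9, -10, -38), (34, 16, -83), (34, 32, -83)]
365 [(33, -37, -85), (34, -29, -85), (33, -18, -85), (30, -16, -79), (11, -19, -47), (8, -14, -42), (8, -10, -43), (33, 15, -85), (33, 31, -85)]
380 [(31, -36, -86), (31, -29, -85), (31, -18, -86), (26, -16, -78), (26, -14, -77), (26, -10, -77), (26, -7, -78), (31, 15, -86), (31, 31, -86)]
```

jog_arm([
  {"dx": 0, "dy": -0.001, "dz": 0, "twist": 0, "fingers": 100},
  {"dx": 0, "dy": 0, "dz": 0, "twist": 0, "fingers": 100},
  {"dx": 0, "dy": 0, "dz": 0, "twist": 0, "fingers": 100},
  {"dx": 0, "dy": 0, "dz": 0, "twist": 0, "fingers": 100},
  {"dx": 0, "dy": 0, "dz": 0, "twist": 0, "fingers": 100},
  {"dx": 0, "dy": 0, "dz": 0.01, "twist": 0, "fingers": 100},
  {"dx": 0, "dy": 0, "dz": 0.01, "twist": 0, "fingers": 100},
  {"dx": 0, "dy": 0, "dz": 0.01, "twist": 0, "fingers": 100},
  {"dx": 0, "dy": 0, "dz": 0.01, "twist": 0, "fingers": 100},
  {"dx": 0, "dy": 0, "dz": 0, "twist": 0, "fingers": 100},
  {"dx": 0, "dy": 0, "dz": 0, "twist": 0, "fingers": 100},
])

```text
t: 6.42
tool_pos: [0.6118, -0.3321, 0.0466]
ee_rot: [-0.001, 0.761, 0.648, -0.0]
force: [0.2, 0.3, 0.2]
grip_width: 0.0874
```

jog_arm([
  {"dx": 0, "dy": 0.001, "dz": 0.012, "twist": 0, "fingers": 100},
  {"dx": 0, "dy": 0, "dz": 0.012, "twist": 0, "fingers": 100},
  {"dx": 0, "dy": 0, "dz": 0.008, "twist": 0, "fingers": 100},
  {"dx": 0, "dy": 0, "dz": 0.005, "twist": 0, "fingers": 100},
  {"dx": 0, "dy": 0, "dz": 0.002, "twist": 0, "fingers": 100},
  {"dx": 0, "dy": 0, "dz": 0, "twist": 0, "fingers": 100},
])

```text
t: 6.92
tool_pos: [0.6131, -0.3324, 0.0081]
ee_rot: [-0.0, 0.761, 0.648, -0.0]
force: [-0.1, 0.4, -0.5]
grip_width: 0.0884
```

jog_arm([
  {"dx": 0, "dy": 0, "dz": 0.002, "twist": 0, "fingers": 0},
  {"dx": 0, "dy": 0, "dz": 0, "twist": 0, "fingers": 0},
  {"dx": 0, "dy": 0, "dz": 0, "twist": 0, "fingers": 0},
  {"dx": 0, "dy": 0, "dz": 0, "twist": 0, "fingers": 0},
  {"dx": 0, "dy": 0, "dz": 0, "twist": 0, "fingers": 0},
  {"dx": 0, "dy": 0, "dz": 0, "twist": 0, "fingers": 0},
  {"dx": 0, "dy": 0, "dz": 0, "twist": 0, "fingers": 0},
])

```text
t: 7.5
tool_pos: [0.6138, -0.3327, 0.0073]
ee_rot: [0.0, 0.761, 0.648, 0.0]
force: [-0.1, -0.2, 1.9]
grip_width: 0.062
```

Gripped at 62 mm. Lifting and carrying towards the cradle.

jog_arm([
  {"dx": 0, "dy": 0, "dz": -0.02, "twist": 0, "fingers": 0},
  {"dx": 0, "dy": 0, "dz": -0.034, "twist": 0, "fingers": 0},
  {"dx": 0, "dy": 0, "dz": -0.034, "twist": 0, "fingers": 0},
  {"dx": 0, "dy": 0, "dz": -0.034, "twist": 0, "fingers": 0},
  {"dx": 0, "dy": 0, "dz": -0.034, "twist": 0, "fingers": 0},
  {"dx": 0, "dy": 0, "dz": -0.034, "twist": 0, "fingers": 0},
  {"dx": 0.036, "dy": -0.0165, "dz": 0, "twist": 0, "fingers": 0},
  {"dx": 0.036, "dy": -0.0165, "dz": 0, "twist": 0, "fingers": 0},
  {"dx": 0.036, "dy": -0.0165, "dz": 0, "twist": 0, "fingers": 0},
  {"dx": 0.036, "dy": -0.0165, "dz": 0, "twist": 0, "fingers": 0},
  {"dx": 0.036, "dy": -0.0165, "dz": 0, "twist": 0, "fingers": 0},
  {"dx": 0.036, "dy": -0.0165, "dz": 0, "twist": 0, "fingers": 0},
])

```text
t: 8.5
tool_pos: [0.5491, -0.1021, 0.1969]
ee_rot: [-0.0, 0.761, 0.648, -0.0]
force: [0.5, 0.6, -0.4]
grip_width: 0.0617
```

jog_arm([
  {"dx": 0.036, "dy": -0.0165, "dz": 0, "twist": 0, "fingers": 0},
  {"dx": 0.036, "dy": -0.0165, "dz": 0, "twist": 0, "fingers": 0},
  {"dx": 0.036, "dy": -0.0165, "dz": 0, "twist": 0, "fingers": 0},
  {"dx": 0.036, "dy": -0.0165, "dz": 0, "twist": 0, "fingers": 0},
  {"dx": 0.036, "dy": -0.0165, "dz": 0, "twist": 0, "fingers": 0},
  {"dx": 0.036, "dy": -0.0165, "dz": 0, "twist": 0, "fingers": 0},
  {"dx": 0, "dy": 0, "dz": 0, "twist": 0, "fingers": 0},
  {"dx": 0, "dy": 0, "dz": 0, "twist": 0, "fingers": 0},
])

```text
t: 9.17
tool_pos: [0.4859, 0.1287, 0.1971]
ee_rot: [-0.0, 0.759, 0.651, 0.0]
force: [0.4, -1.3, -1.6]
grip_width: 0.0619
```

Run:
```python
from h import *
st=bot.get_state();print(st['t'],st['grip_width'],st['tool_pos'],st['q'].round(2));print(rot(st['ee_rot']).round(3).tolist())
img,dep=bot.capture('wrist');m,T=camT('wrist',st);P=cloud(m,T,dep);np.savez('w6',img=img,dep=dep,T=T)
for t,z in [('cradle',.035),('post_top',.085),('guard',.035),('door_hinge',.057)]:
    for d in bot.landmark_of('wrist',t)[:2]: print(t,round(d['p'],2),d['uv'],ray(m,T,d['uv'],z).round(4))
# white-balanced top-down rectification at z=.043, 0.5mm/px, centre (.50,.22)
yy,xx=np.mgrid[:600,:600]; W=np.stack([.40+yy*.0005,.08+xx*.0005,0*xx+.043],-1)
Q=(W-T[:3,3])@T[:3,:3]
u=(Q[...,0]/Q[...,2]*m['fx']+m['cx']).astype(np.float32);v=(Q[...,1]/Q[...,2]*m['fy']+m['cy']).astype(np.float32)
save('w6',img);save('w6t',np.hstack([cv2.remap(img,u,v,1)[:,:],])); cv2.imwrite('pics/w6c.png',np.hstack([cv2.resize(cv2.imread('pics/w6t.png'),(450,450)),cv2.resize(cv2.imread('pics/w6.png'),(350,262)) if 0 else np.pad(cv2.resize(cv2.imread('pics/w6.png'),(350,262)),((0,188),(0,0),(0,0)))]))
```

```text
9.1667 0.06193528042448295 [0.48592462 0.12869027 0.19711557] [-0.11  0.62 -0.38  1.97  0.38  0.62 -0.89]
[[0.153, 0.988, -0.0], [0.988, -0.153, 0.001], [0.001, -0.0, -1.0]]
cradle 0.82 [313.4, 79.1] [0.4998 0.2273 0.035 ]
post_top 0.91 [554.7, 151.5] [0.6314 0.1619 0.085 ]
guard 0.88 [382.8, 108.1] [0.5433 0.202  0.035 ]
door_hinge 0.67 [120.6, 261.5] [0.3503 0.129  0.057 ]
```

View pics/w6c.png

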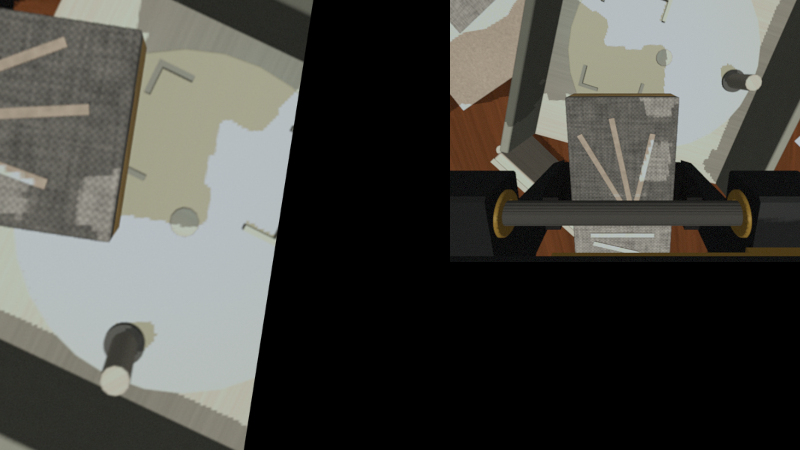

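The rectified view shows the hub at (184,222), the post top at (115,380) and the corner stops at (160,62) and (275,240). They agree on a cradle centre of about (0.5017, 0.2267) and a long axis at 63.3°. Going above it, turning and lowering partway.

jog_arm([
  {"dx": 0.0331, "dy": 0.0002, "dz": 0, "twist": 0, "fingers": 0},
  {"dx": 0.0331, "dy": 0.0002, "dz": 0, "twist": 0, "fingers": 0},
  {"dx": 0.0331, "dy": 0.0002, "dz": 0, "twist": 0, "fingers": 0},
  {"dx": 0, "dy": 0, "dz": 0.02, "twist": 0.104, "fingers": 0},
  {"dx": 0, "dy": 0, "dz": 0.02, "twist": 0.104, "fingers": 0},
  {"dx": 0, "dy": 0, "dz": 0.02, "twist": 0.104, "fingers": 0},
  {"dx": 0, "dy": 0, "dz": 0.02, "twist": 0, "fingers": 0},
  {"dx": 0, "dy": 0, "dz": 0.02, "twist": 0, "fingers": 0},
  {"dx": 0, "dy": 0, "dz": 0.01, "twist": 0, "fingers": 0},
  {"dx": 0, "dy": 0, "dz": 0, "twist": 0, "fingers": 0},
  {"dx": 0, "dy": 0, "dz": 0, "twist": 0, "fingers": 0},
])

```text
t: 10.33
tool_pos: [0.5036, 0.2226, 0.0869]
ee_rot: [0.0, 0.853, 0.522, -0.0]
force: [0.2, 0.3, 0.1]
grip_width: 0.0615
```

```bash
cat > chk.py <<'E'
import sys
from h import *
st=bot.get_state();Rm=rot(st['ee_rot']);print(st['t'],st['grip_width'],st['tool_pos'],np.degrees(np.arctan2(Rm[1,0],Rm[0,0])),st['force'])
zs=dict(block=float(sys.argv[1]),cradle=.035,post_top=.085)
for c in ['side','scene']:
    img,dep=bot.capture(c);save('chk_'+c,img);m,T=camT(c)
    for t in zs:
        for d in bot.landmark_of(c,t)[:2]: print(c,t,round(d['p'],2),ray(m,T,d['uv'],zs[t]).round(4))
E
python3 chk.py 0.08;python3 - <<'E'
import cv2
a=cv2.imread('pics/chk_side.png');cv2.imwrite('pics/c1.png',cv2.resize(a[200:380,160:400],(800,600),interpolation=cv2.INTER_CUBIC))
E
```

```text
10.3333 0.0615257612911276 [0.50357859 0.22262174 0.08686089] 62.88599739730096 [0.2242983  0.30579808 0.12483098]
side block 0.65 [0.5152 0.2284 0.08  ]
side block 0.65 [0.498  0.2534 0.08  ]
side post_top 0.84 [0.6337 0.1677 0.085 ]
side post_top 0.24 [ 0.377  -0.2545  0.085 ]
scene block 0.94 [ 0.6514 -0.1941  0.08  ]
scene block 0.72 [ 0.3248 -0.2646  0.08  ]
scene cradle 0.87 [0.5126 0.211  0.035 ]
scene post_top 0.77 [0.6211 0.1698 0.085 ]
```

View pics/c1.png

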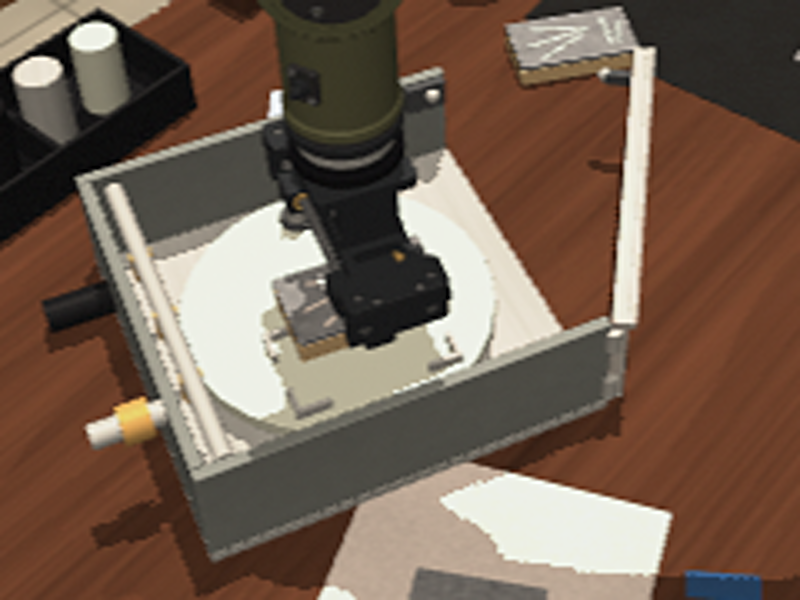

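Run:
```python
from h import *
m,T=camT('side')
for p in [(300,410),(460,365),(270,340)]: print(p,ray(m,T,(160+p[0]/3.3333,200+p[1]/3.3333),.039).round(4))
Ti=np.linalg.inv(T)
c=np.array([.5017,.2267]);a=np.radians(63.3);L=np.array([np.cos(a),np.sin(a)]);r=np.array([-L[1],L[0]])
for i,j in [(1,1),(1,-1),(-1,1),(-1,-1)]:
    q=c+i*.039*r+j*.063*L; w=(Ti@[*q,.043,1])[:3]; u=m['fx']*w[0]/w[2]+m['cx'];v=m['fy']*w[1]/w[2]+m['cy'];print(i,j,q.round(4),((u-160)*3.333).round(),((v-200)*3.333).round())
```

```text
(300, 410) [0.4977 0.2977 0.039 ]
(460, 365) [0.437  0.1966 0.039 ]
(270, 340) [0.5586 0.2672 0.039 ]
1 1 [0.4952 0.3005] 299.0 411.0
1 -1 [0.4386 0.1879] 466.0 353.0
-1 1 [0.5648 0.2655] 265.0 331.0
-1 -1 [0.5082 0.1529] 426.0 278.0
```

The predicted stop corners match the side view. Correcting by a few millimetres and lowering gently.

jog_arm([
  {"dx": 0.0028, "dy": -0.0036, "dz": 0, "twist": 0, "fingers": 0},
  {"dx": 0, "dy": 0, "dz": 0, "twist": 0, "fingers": 0},
  {"dx": 0, "dy": 0, "dz": 0.01, "twist": 0, "fingers": 0},
  {"dx": 0, "dy": 0, "dz": 0.01, "twist": 0, "fingers": 0},
  {"dx": 0, "dy": 0, "dz": 0.008, "twist": 0, "fingers": 0},
  {"dx": 0, "dy": 0, "dz": 0, "twist": 0, "fingers": 0},
])

```text
t: 11.23
tool_pos: [0.5, 0.2267, 0.0566]
ee_rot: [0.0, 0.853, 0.522, -0.002]
force: [0.0, 0.1, -1.3]
grip_width: 0.0617
```

jog_arm([
  {"dx": 0.0008, "dy": 0.0015, "dz": 0.003, "twist": 0, "fingers": 0},
  {"dx": 0, "dy": 0, "dz": 0.003, "twist": 0, "fingers": 0},
  {"dx": 0, "dy": 0, "dz": 0.003, "twist": 0, "fingers": 0},
  {"dx": 0, "dy": 0, "dz": 0.003, "twist": 0, "fingers": 0},
  {"dx": 0, "dy": 0, "dz": 0.001, "twist": 0, "fingers": 0},
  {"dx": 0, "dy": 0, "dz": 0.001, "twist": 0, "fingers": 0},
  {"dx": 0, "dy": 0, "dz": 0, "twist": 0, "fingers": 0},
])

```text
t: 11.82
tool_pos: [0.503, 0.2275, 0.0448]
ee_rot: [0.0, 0.853, 0.522, -0.0]
force: [1.4, 0.5, 0.2]
grip_width: 0.0616
```

jog_arm([
  {"dx": 0, "dy": 0, "dz": 0.001, "twist": 0, "fingers": 0},
  {"dx": 0, "dy": 0, "dz": 0.001, "twist": 0, "fingers": 0},
  {"dx": 0, "dy": 0, "dz": 0.001, "twist": 0, "fingers": 0},
  {"dx": 0, "dy": 0, "dz": 0, "twist": 0, "fingers": 0},
  {"dx": 0, "dy": 0, "dz": 0, "twist": 0, "fingers": 0},
])

```text
t: 12.23
tool_pos: [0.5032, 0.2276, 0.0422]
ee_rot: [0.0, 0.853, 0.522, 0.0]
force: [-0.9, -0.0, 3.0]
grip_width: 0.062
```

jog_arm([
  {"dx": 0, "dy": 0, "dz": 0.001, "twist": 0, "fingers": 0},
  {"dx": 0, "dy": 0, "dz": 0, "twist": 0, "fingers": 0},
  {"dx": 0, "dy": 0, "dz": 0, "twist": 0, "fingers": 0},
])

```text
t: 12.48
tool_pos: [0.5032, 0.2276, 0.0422]
ee_rot: [0.0, 0.853, 0.522, 0.0]
force: [-1.4, -1.2, 12.4]
grip_width: 0.0617
```

Firm contact at the expected height. Releasing and rising.

jog_arm([
  {"dx": 0, "dy": 0, "dz": -0.001, "twist": 0, "fingers": 95},
  {"dx": 0, "dy": 0, "dz": 0, "twist": 0, "fingers": 95},
  {"dx": 0, "dy": 0, "dz": 0, "twist": 0, "fingers": 95},
  {"dx": 0, "dy": 0, "dz": 0, "twist": 0, "fingers": 95},
  {"dx": 0, "dy": 0, "dz": 0, "twist": 0, "fingers": 95},
  {"dx": 0, "dy": 0, "dz": -0.01, "twist": 0, "fingers": 95},
  {"dx": 0, "dy": 0, "dz": -0.02, "twist": 0, "fingers": 95},
  {"dx": 0, "dy": 0, "dz": -0.03, "twist": 0, "fingers": 95},
  {"dx": 0, "dy": 0, "dz": -0.03, "twist": 0, "fingers": 95},
  {"dx": 0, "dy": 0, "dz": -0.03, "twist": 0, "fingers": 95},
  {"dx": 0, "dy": 0, "dz": -0.03, "twist": 0, "fingers": 0},
  {"dx": 0, "dy": 0, "dz": 0, "twist": 0, "fingers": 0},
])

```text
t: 13.48
tool_pos: [0.5059, 0.2292, 0.1979]
ee_rot: [0.0, 0.853, 0.522, 0.005]
force: [-0.1, 0.3, 0.7]
grip_width: 0.0724
```

jog_arm([
  {"dx": -0.03, "dy": 0, "dz": 0, "twist": 0, "fingers": 0},
  {"dx": -0.03, "dy": 0, "dz": 0, "twist": 0, "fingers": 0},
  {"dx": -0.03, "dy": 0, "dz": 0, "twist": 0, "fingers": 0},
  {"dx": 0, "dy": 0, "dz": 0, "twist": 0, "fingers": 0},
  {"dx": 0, "dy": 0, "dz": 0, "twist": 0, "fingers": 0},
  {"dx": 0, "dy": 0, "dz": 0, "twist": 0, "fingers": 0},
])

```text
t: 13.98
tool_pos: [0.4627, 0.1481, 0.1921]
ee_rot: [-0.0, 0.853, 0.522, 0.001]
force: [-0.1, -0.2, 0.7]
grip_width: 0.0325
```

```bash
cat > look2.py <<'E'
import sys
from h import *
st=bot.get_state();Rm=rot(st['ee_rot']);print(st['t'],st['grip_width'],st['tool_pos'].round(4),'yaw',np.degrees(np.arctan2(Rm[1,0],Rm[0,0])).round(2),st['force'].round(1),st['q'].round(2))
img,dep=bot.capture('wrist');m,T=camT('wrist',st);P=cloud(m,T,dep);save(sys.argv[1],img)
for t,z in [('cradle',.035),('post_top',.085),('door_pad',.057),('door_hinge',.057)]:
    for d in bot.landmark_of('wrist',t)[:1]: print(t,round(d['p'],2),np.round(d['uv']),ray(m,T,d['uv'],z).round(4))
for d in bot.silhouettes('wrist','block')[:2]:
    k=d['pixels']&(dep>0)&(P[...,2]>.045)&(P[...,2]<.065)
    if k.sum()<100: continue
    z=np.median(P[k][:,2]); v,u=np.where(k);W=np.array([ray(m,T,a,.057) for a in zip(u,v)])
    A=np.c_[P[k][:,:2],np.ones(k.sum())];print('block top z',z.round(4),'tilt',np.linalg.lstsq(A,P[k][:,2],rcond=None)[0][:2].round(3),cv2.minAreaRect(W[:,:2].astype(np.float32)*1000))
E
python3 look2.py w7
```

```text
13.9833 0.03250226583002444 [0.4627 0.1481 0.1921] yaw 62.97 [-0.1 -0.2  0.7] [-0.22  0.6  -0.28  2.03  0.3   0.55 -1.19]
post_top 0.87 [579.  88.] [0.6319 0.1617 0.085 ]
door_pad 0.32 [386. 101.] [0.5394 0.2036 0.057 ]
door_hinge 0.75 [184. 329.] [0.3491 0.1291 0.057 ]
block top z 0.0585 tilt [0.001 0.   ] ((501.2988586425781, 225.4922332763672), (106.36396789550781, 62.10356140136719), 62.949947357177734)
```

View pics/w7.png

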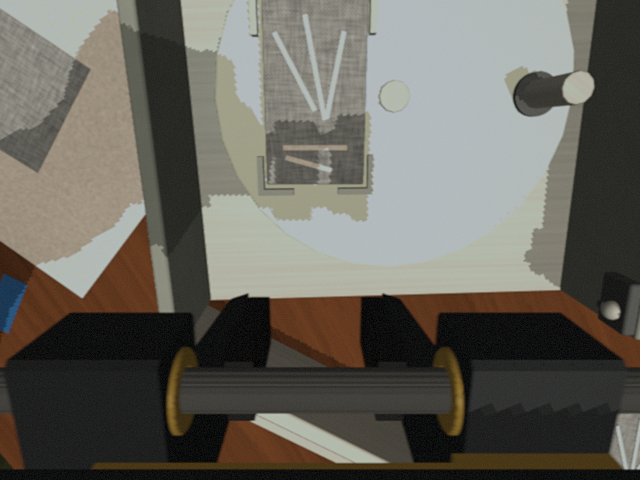

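The wrist view shows the block flat inside all four stops: tilt about 0, centre (0.501, 0.226), yaw 63°. The post top is at (579,88), which is (0.632, 0.162). I'll straddle it loosely with the jaws tangential.

jog_arm([
  {"dx": 0.0178, "dy": 0.0289, "dz": 0, "twist": 0, "fingers": 36},
  {"dx": 0.0178, "dy": 0.0289, "dz": 0, "twist": 0, "fingers": 36},
  {"dx": 0.0178, "dy": 0.0289, "dz": 0, "twist": 0, "fingers": 36},
  {"dx": 0.0178, "dy": 0.0289, "dz": 0, "twist": 0, "fingers": 36},
  {"dx": 0.0178, "dy": 0.0289, "dz": 0, "twist": 0, "fingers": 36},
  {"dx": 0, "dy": 0, "dz": 0, "twist": -0.1215, "fingers": 36},
  {"dx": 0, "dy": 0, "dz": 0, "twist": -0.1215, "fingers": 36},
  {"dx": 0, "dy": 0, "dz": 0, "twist": -0.1215, "fingers": 36},
  {"dx": 0, "dy": 0, "dz": 0, "twist": -0.1215, "fingers": 36},
  {"dx": 0, "dy": 0, "dz": 0, "twist": -0.1215, "fingers": 36},
  {"dx": 0, "dy": 0, "dz": 0, "twist": -0.1215, "fingers": 36},
  {"dx": 0, "dy": 0, "dz": 0, "twist": -0.1215, "fingers": 36},
])

```text
t: 15.28
tool_pos: [0.6313, 0.1612, 0.1916]
ee_rot: [-0.0, 0.559, 0.829, -0.0]
force: [-1.4, -1.6, -0.5]
grip_width: 0.032
```

jog_arm([
  {"dx": 0, "dy": 0, "dz": 0, "twist": -0.1215, "fingers": 36},
  {"dx": 0, "dy": 0, "dz": 0, "twist": -0.1215, "fingers": 36},
  {"dx": 0, "dy": 0, "dz": 0, "twist": -0.1215, "fingers": 36},
  {"dx": 0, "dy": 0, "dz": 0, "twist": -0.1215, "fingers": 36},
  {"dx": 0, "dy": 0, "dz": 0, "twist": -0.1215, "fingers": 36},
  {"dx": 0, "dy": 0, "dz": 0, "twist": -0.1215, "fingers": 36},
  {"dx": 0, "dy": 0, "dz": 0.02, "twist": 0, "fingers": 36},
  {"dx": 0, "dy": 0, "dz": 0.02, "twist": 0, "fingers": 36},
  {"dx": 0, "dy": 0, "dz": 0.01, "twist": 0, "fingers": 36},
  {"dx": 0, "dy": 0, "dz": 0, "twist": 0, "fingers": 36},
  {"dx": 0, "dy": 0, "dz": 0, "twist": 0, "fingers": 36},
])

```text
t: 16.2
tool_pos: [0.6311, 0.1611, 0.1416]
ee_rot: [-0.0, 0.229, 0.973, -0.0]
force: [0.5, 0.1, -0.5]
grip_width: 0.0314
```

```bash
python3 look2.py w8
```

```text
16.2 0.0314427597630848 [0.6311 0.1611 0.1416] yaw 153.47 [ 0.5  0.1 -0.5] [ 0.03  0.93 -0.69  1.55  0.69  0.92  0.21]
cradle 0.72 [319. 273.] [0.6478 0.1554 0.035 ]
post_top 0.82 [318. 273.] [0.6319 0.1625 0.085 ]
block top z 0.0583 tilt [-0.28   0.143] ((525.2766723632812, 215.26072692871094), (110.45118713378906, 16.053613662719727), 63.46133041381836)
block top z 0.0459 tilt [ 0.083 -0.039] ((574.6363525390625, 189.99191284179688), (119.38871002197266, 126.53510284423828), 63.67452621459961)
```

jog_arm([
  {"dx": 0, "dy": 0.0016, "dz": 0.02, "twist": 0, "fingers": 36},
  {"dx": 0, "dy": 0, "dz": 0.02, "twist": 0, "fingers": 36},
  {"dx": 0, "dy": 0, "dz": 0.02, "twist": 0, "fingers": 36},
  {"dx": 0, "dy": 0, "dz": 0.02, "twist": 0, "fingers": 36},
  {"dx": 0, "dy": 0, "dz": 0.006, "twist": 0, "fingers": 36},
  {"dx": 0, "dy": 0, "dz": 0, "twist": 0, "fingers": 36},
  {"dx": 0, "dy": 0, "dz": 0, "twist": 0, "fingers": 36},
])

```text
t: 17.08
tool_pos: [0.6324, 0.1627, 0.0566]
ee_rot: [0.0, 0.23, 0.973, 0.0]
force: [0.4, -0.5, 0.5]
grip_width: 0.0314
```

jog_arm([
  {"dx": 0.0001, "dy": -0.0028, "dz": 0, "twist": 0.03, "fingers": 36},
  {"dx": 0.0002, "dy": -0.0037, "dz": 0, "twist": 0.04, "fingers": 36},
  {"dx": 0.0002, "dy": -0.0055, "dz": 0, "twist": 0.06, "fingers": 36},
  {"dx": 0.0002, "dy": -0.0055, "dz": 0, "twist": 0.06, "fingers": 36},
  {"dx": 0.0002, "dy": -0.0055, "dz": 0, "twist": 0.06, "fingers": 36},
  {"dx": 0.0002, "dy": -0.0055, "dz": 0, "twist": 0.06, "fingers": 36},
  {"dx": 0.0002, "dy": -0.0055, "dz": 0, "twist": 0.06, "fingers": 36},
  {"dx": 0.0002, "dy": -0.0055, "dz": 0, "twist": 0.06, "fingers": 36},
])

```text
t: 17.75
tool_pos: [0.6087, 0.1326, 0.058]
ee_rot: [0.001, 0.433, 0.901, 0.002]
force: [1.1, 0.1, 0.3]
grip_width: 0.0317
```

```bash
cat > look3.py <<'E'
from h import *
st=bot.get_state();p=st['tool_pos'];Rm=rot(st['ee_rot']);O=np.array([.5484,.2032]);d=p[:2]-O
print(st['t'],st['grip_width'].round(4),p.round(4),'yaw',np.degrees(np.arctan2(Rm[1,0],Rm[0,0])).round(2),'F tool',(Rm.T@st['force']).round(1),'r',np.hypot(*d).round(4),'ang',np.degrees(np.arctan2(d[1],d[0])).round(1))
for c,z in (('wrist',.085),('side',.085)):
    bot.capture(c);m,T=camT(c,st)
    for e in bot.landmark_of(c,'post_top')[:1]: P=ray(m,T,e['uv'],z);v=P[:2]-O;print(c,e['p'],P.round(4),np.hypot(*v).round(4),'theta',(np.arctan2(v[1],v[0])+np.radians(116.6)).round(3))
E
python3 look3.py
```

```text
Traceback (most recent call last):
  File "look3.py", line 3, in <module>
    print(st['t'],st['grip_width'].round(4),p.round(4),'yaw',np.degrees(np.arctan2(Rm[1,0],Rm[0,0])).round(2),'F tool',(Rm.T@st['force']).round(1),'r',np.hypot(*d).round(4),'ang',np.degrees(np.arctan2(d[1],d[0])).round(1))
                  ^^^^^^^^^^^^^^^^^^^^^^
AttributeError: 'float' object has no attribute 'round'
```

```bash
sed -i "s/st\['grip_width'\].round(4)/st['grip_width']/" look3.py; python3 look3.py
```

```text
17.75 0.031734135461401684 [0.6087 0.1326 0.058 ] yaw 128.62 F tool [-0.6  1.  -0.3] r 0.0929 ang -49.5
wrist 0.86 [0.614  0.1376 0.085 ] 0.0928 theta 1.25
side 0.96 [0.6134 0.1387 0.085 ] 0.0916 theta 1.253
```

The post follows (θ ≈ 1.25). Continuing along the arc.

jog_arm([
  {"dx": 0.0001, "dy": -0.0037, "dz": 0, "twist": 0.04, "fingers": 36},
  {"dx": 0.0002, "dy": -0.0055, "dz": 0, "twist": 0.06, "fingers": 36},
  {"dx": 0.0002, "dy": -0.0055, "dz": 0, "twist": 0.06, "fingers": 36},
  {"dx": 0.0002, "dy": -0.0055, "dz": 0, "twist": 0.06, "fingers": 36},
  {"dx": 0.0002, "dy": -0.0055, "dz": 0, "twist": 0.06, "fingers": 36},
  {"dx": 0.0002, "dy": -0.0055, "dz": 0, "twist": 0.06, "fingers": 36},
  {"dx": 0.0002, "dy": -0.0055, "dz": 0, "twist": 0.06, "fingers": 36},
  {"dx": 0.0002, "dy": -0.0055, "dz": 0, "twist": 0.06, "fingers": 36},
  {"dx": 0.0002, "dy": -0.0055, "dz": 0, "twist": 0.06, "fingers": 36},
  {"dx": 0.0002, "dy": -0.0055, "dz": 0, "twist": 0.06, "fingers": 36},
  {"dx": 0.0002, "dy": -0.0055, "dz": 0, "twist": 0.06, "fingers": 36},
  {"dx": 0.0002, "dy": -0.0055, "dz": 0, "twist": 0.06, "fingers": 36},
])

```text
t: 18.95
tool_pos: [0.5483, 0.1126, 0.0565]
ee_rot: [0.0, 0.716, 0.699, 0.001]
force: [1.0, -0.7, -0.2]
grip_width: 0.0316
```

```bash
python3 look3.py
```

```text
18.95 0.03157287141683785 [0.5483 0.1126 0.0565] yaw 88.63 F tool [-0.7  1.   0.2] r 0.0906 ang -90.1
wrist 0.91 [0.5551 0.1106 0.085 ] 0.0929 theta 0.537
side 0.88 [0.5572 0.1108 0.085 ] 0.0928 theta 0.559
```

jog_arm([
  {"dx": 0.0001, "dy": -0.0037, "dz": 0, "twist": 0.04, "fingers": 36},
  {"dx": 0.0002, "dy": -0.0055, "dz": 0, "twist": 0.06, "fingers": 36},
  {"dx": 0.0002, "dy": -0.0055, "dz": 0, "twist": 0.06, "fingers": 36},
  {"dx": 0.0002, "dy": -0.0055, "dz": 0, "twist": 0.06, "fingers": 36},
  {"dx": 0.0001, "dy": -0.0037, "dz": 0, "twist": 0.04, "fingers": 36},
  {"dx": 0.0001, "dy": -0.0028, "dz": 0, "twist": 0.03, "fingers": 36},
  {"dx": 0.0001, "dy": -0.0028, "dz": 0, "twist": 0.03, "fingers": 36},
  {"dx": 0.0001, "dy": -0.0028, "dz": 0, "twist": 0.03, "fingers": 36},
  {"dx": 0.0001, "dy": -0.0028, "dz": 0, "twist": 0.03, "fingers": 36},
  {"dx": 0.0001, "dy": -0.0028, "dz": 0, "twist": 0.03, "fingers": 36},
  {"dx": 0.0001, "dy": -0.0028, "dz": 0, "twist": 0.03, "fingers": 36},
  {"dx": 0, "dy": 0, "dz": 0, "twist": 0, "fingers": 36},
])

```text
t: 20.15
tool_pos: [0.5071, 0.1231, 0.0558]
ee_rot: [-0.001, 0.85, 0.526, -0.001]
force: [-1.3, -0.1, 0.7]
grip_width: 0.0318
```

```bash
python3 look3.py
```

```text
20.15 0.031775358099789396 [0.5071 0.1231 0.0558] yaw 63.49 F tool [-0.7 -1.1 -0.7] r 0.0901 ang -117.3
wrist 0.68 [0.5092 0.1185 0.085 ] 0.0933 theta 0.03
side 0.8 [0.5192 0.1217 0.085 ] 0.0866 theta 0.121
```

jog_arm([
  {"dx": 0, "dy": -0.0023, "dz": 0, "twist": 0.025, "fingers": 36},
  {"dx": 0, "dy": -0.0023, "dz": 0, "twist": 0.025, "fingers": 36},
  {"dx": 0, "dy": 0, "dz": 0, "twist": 0, "fingers": 36},
  {"dx": 0, "dy": 0, "dz": 0, "twist": 0, "fingers": 36},
])

```text
t: 20.68
tool_pos: [0.504, 0.1246, 0.0559]
ee_rot: [0.0, 0.863, 0.505, -0.0]
force: [-0.3, 0.1, -0.6]
grip_width: 0.0319
```

```bash
python3 look3.py
```

```text
20.6833 0.03190057999834859 [0.504  0.1246 0.0559] yaw 60.65 F tool [-0.1 -0.3  0.6] r 0.0903 ang -119.5
wrist 0.75 [0.5077 0.1188 0.085 ] 0.0937 theta 0.015
side 0.21 [ 0.3697 -0.2387  0.085 ] 0.4767 theta 0.08
```

θ ≈ 0.015 with no force, so the turntable sits in its detent. Rising clear, checking the block, and measuring the door.

jog_arm([
  {"dx": 0, "dy": 0, "dz": -0.03, "twist": 0, "fingers": 36},
  {"dx": 0, "dy": 0, "dz": -0.035, "twist": 0, "fingers": 36},
  {"dx": 0, "dy": 0, "dz": -0.035, "twist": 0, "fingers": 0},
  {"dx": 0, "dy": 0, "dz": -0.035, "twist": 0, "fingers": 0},
  {"dx": -0.035, "dy": 0, "dz": 0, "twist": 0, "fingers": 0},
  {"dx": -0.035, "dy": 0, "dz": 0, "twist": 0, "fingers": 0},
  {"dx": -0.035, "dy": 0, "dz": 0, "twist": 0, "fingers": 0},
  {"dx": 0, "dy": 0, "dz": 0, "twist": 0, "fingers": 0},
  {"dx": 0, "dy": 0, "dz": 0, "twist": 0, "fingers": 0},
])

```text
t: 21.63
tool_pos: [0.4517, 0.0308, 0.1911]
ee_rot: [0.0, 0.864, 0.503, -0.001]
force: [-0.1, -0.2, 0.3]
grip_width: 0.0003
```

```bash
cat > look4.py <<'E'
from h import *
st=bot.get_state();p=st['tool_pos'];Rm=rot(st['ee_rot'])
print(st['t'],st['grip_width'],p.round(4),'yaw',np.degrees(np.arctan2(Rm[1,0],Rm[0,0])).round(2),'F',st['force'].round(1),st['q'].round(2))
for c in ('wrist','side','scene'):
    img,dep=bot.capture(c);m,T=camT(c,st);save('l4_'+c,img);P=cloud(m,T,dep)
    for t,z in [('cradle',.035),('post_top',.085),('door_pad',.057),('door_hinge',.057),('block',.035)]:
        for e in bot.landmark_of(c,t)[:1+2*(t=='block')]: print(c,t,round(e['p'],2),np.round(e['uv']),ray(m,T,e['uv'],z).round(4))
    # door rim: points 85..98 mm high south of guard front
    k=(dep>0)&(np.abs(P[...,2]-.094)<.005); X=P[k][:,:2]; g=np.array([.4478,.8942]); h=np.array([-.8942,.4478]); q=X-[.5484,.2032]; a=q@g; b=q@h
    s=(a<-.165)&(a>-.46)&(b>-.2)&(b<.17)
    if s.sum()>30:
        vx,vy,x0,y0=cv2.fitLine(X[s].astype(np.float32),cv2.DIST_HUBER,0,.01,.01).ravel(); ang=np.degrees(np.arctan2(vy,vx)); ang=(ang+90)%180-90
        print(c,'door line',s.sum(),ang.round(1),(x0.round(4),y0.round(4)),'theta_d',np.radians(-26.6-ang).round(3))
E
python3 look4.py; python3 -c "
import cv2,numpy as np
a=cv2.imread('pics/l4_wrist.png');b=cv2.imread('pics/l4_side.png')
cv2.imwrite('pics/l4.png',np.hstack([cv2.resize(a,(400,300)),cv2.resize(b[180:360,170:410],(400,300))]))"
```

```text
21.6333 0.00026296590380390106 [0.4517 0.0308 0.1911] yaw 60.42 F [-0.1 -0.2  0.3] [-0.01  0.57 -0.25  2.12  0.3   0.49 -1.  ]
wrist post_top 0.78 [326.  57.] [0.5082 0.1186 0.085 ]
wrist door_hinge 0.94 [100. 178.] [0.3499 0.1311 0.057 ]
wrist block 0.86 [590. 325.] [ 0.595  -0.1381  0.035 ]
wrist door line 7085 -55.6 (np.float32(0.383), np.float32(0.0667)) theta_d 0.507
side cradle 0.87 [241. 298.] [0.5694 0.2557 0.035 ]
side post_top 0.93 [292. 267.] [0.5102 0.1332 0.085 ]
side door_hinge 0.87 [343. 302.] [0.3593 0.1229 0.057 ]
side block 0.77 [449. 251.] [ 0.2518 -0.2193  0.035 ]
side block 0.71 [330. 216.] [ 0.5906 -0.128   0.035 ]
side block 0.68 [241. 294.] [0.581  0.2472 0.035 ]
side door line 428 -56.2 (np.float32(0.3926), np.float32(0.0573)) theta_d 0.517
scene cradle 0.79 [382. 238.] [0.5609 0.2401 0.035 ]
scene post_top 0.9 [345. 232.] [0.5    0.1253 0.085 ]
scene door_pad 0.96 [288. 257.] [ 0.4673 -0.0814  0.057 ]
scene door_hinge 0.78 [325. 210.] [0.3599 0.1359 0.057 ]
scene block 0.94 [288. 307.] [ 0.6232 -0.176   0.035 ]
scene block 0.65 [383. 240.] [0.5687 0.2398 0.035 ]
scene block 0.61 [218. 248.] [ 0.2872 -0.2543  0.035 ]
scene door line 222 -56.1 (np.float32(0.4551), np.float32(-0.0433)) theta_d 0.515
```

View pics/l4.png

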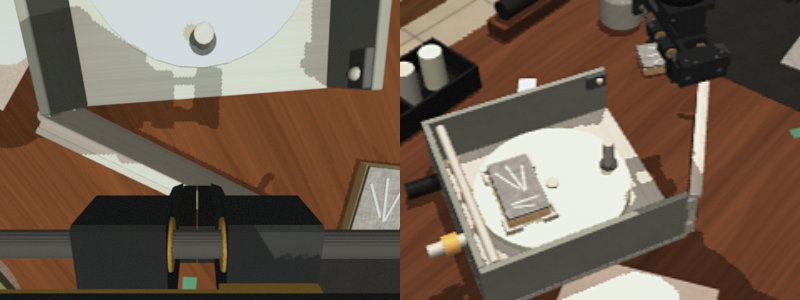

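The block is in the cradle next to the spray bar, with the post on the door side. The door stands at about 0.51 rad with its pad near (0.470, -0.081). Staging the closed fingers outside the pad.

jog_arm([
  {"dx": -0.0292, "dy": 0.0149, "dz": 0, "twist": 0, "fingers": 0},
  {"dx": -0.0292, "dy": 0.0149, "dz": 0, "twist": 0, "fingers": 0},
  {"dx": -0.0292, "dy": 0.0149, "dz": 0, "twist": 0, "fingers": 0},
  {"dx": -0.0292, "dy": 0.0149, "dz": 0, "twist": 0, "fingers": 0},
  {"dx": 0, "dy": 0, "dz": 0, "twist": 0.115, "fingers": 0},
  {"dx": 0, "dy": 0, "dz": 0, "twist": 0.115, "fingers": 0},
  {"dx": 0, "dy": 0, "dz": 0, "twist": 0.115, "fingers": 0},
  {"dx": 0, "dy": 0, "dz": 0, "twist": 0.115, "fingers": 0},
  {"dx": 0, "dy": 0, "dz": 0, "twist": 0, "fingers": 0},
])

```text
t: 23.28
tool_pos: [0.4474, -0.0982, 0.191]
ee_rot: [0.0, 0.956, 0.293, 0.0]
force: [-0.1, 0.3, 0.0]
grip_width: 0.0004
```

jog_arm([
  {"dx": 0, "dy": 0, "dz": 0.028, "twist": 0, "fingers": 0},
  {"dx": 0, "dy": 0, "dz": 0.028, "twist": 0, "fingers": 0},
  {"dx": 0, "dy": 0, "dz": 0.028, "twist": 0, "fingers": 0},
  {"dx": 0, "dy": 0, "dz": 0.028, "twist": 0, "fingers": 0},
  {"dx": 0, "dy": 0, "dz": 0.025, "twist": 0, "fingers": 0},
  {"dx": 0.008, "dy": 0, "dz": 0, "twist": 0, "fingers": 0},
  {"dx": 0.006, "dy": 0, "dz": 0, "twist": 0, "fingers": 0},
  {"dx": 0.004, "dy": 0, "dz": 0, "twist": 0, "fingers": 0},
  {"dx": 0, "dy": 0, "dz": 0, "twist": 0, "fingers": 0},
  {"dx": 0, "dy": 0, "dz": 0, "twist": 0, "fingers": 0},
])

```text
t: 24.12
tool_pos: [0.4636, -0.0877, 0.0554]
ee_rot: [0.0, 0.955, 0.295, 0.002]
force: [0.8, -0.5, -0.6]
grip_width: 0.0003
```

jog_arm([
  {"dx": 0.0049, "dy": 0.0005, "dz": 0, "twist": -0.02, "fingers": 0},
  {"dx": 0.0073, "dy": 0.0007, "dz": 0, "twist": -0.03, "fingers": 0},
  {"dx": 0.0098, "dy": 0.0009, "dz": 0, "twist": -0.04, "fingers": 0},
  {"dx": 0.0098, "dy": 0.0009, "dz": 0, "twist": -0.04, "fingers": 0},
  {"dx": 0.0098, "dy": 0.0009, "dz": 0, "twist": -0.04, "fingers": 0},
  {"dx": 0.0098, "dy": 0.0009, "dz": 0, "twist": -0.04, "fingers": 0},
  {"dx": 0.0098, "dy": 0.0009, "dz": 0, "twist": -0.04, "fingers": 0},
  {"dx": 0.0098, "dy": 0.0009, "dz": 0, "twist": -0.04, "fingers": 0},
  {"dx": 0.0098, "dy": 0.0009, "dz": 0, "twist": -0.04, "fingers": 0},
  {"dx": 0.0073, "dy": 0.0007, "dz": 0, "twist": -0.03, "fingers": 0},
  {"dx": 0.0049, "dy": 0.0005, "dz": 0, "twist": -0.02, "fingers": 0},
  {"dx": 0, "dy": 0, "dz": 0, "twist": 0, "fingers": 0},
])

```text
t: 25.12
tool_pos: [0.5355, -0.0283, 0.0539]
ee_rot: [-0.0, 0.882, 0.471, 0.001]
force: [0.0, -0.8, -0.1]
grip_width: 0.0004
```

```bash
cat > look5.py <<'E'
from h import *
st=bot.get_state();p=st['tool_pos'];Rm=rot(st['ee_rot']);yaw=np.degrees(np.arctan2(Rm[1,0],Rm[0,0]))
g=np.array([.4478,.8942]);h=np.array([-.8942,.4478]);d=p[:2]-[.35,.131];a,b=d@g,d@h
print(st['t'],p.round(4),'yaw',yaw.round(2),'F tool',(Rm.T@st['force']).round(1),'r',np.hypot(a,b).round(4),'door if contact(-26)',(-(np.arctan2(a,-b)+np.arcsin(.026/np.hypot(a,b)))).round(3))
for c in ('side','scene'):
    img,dep=bot.capture(c);m,T=camT(c);P=cloud(m,T,dep);save('l5_'+c,img)
    k=(dep>0)&(np.abs(P[...,2]-.094)<.004);q=P[k][:,:2]-[.5484,.2032];A=q@g;B=q@h
    s=(A<-.13)&(A>-.3)&(B>-.13)&(B<.13)
    if s.sum()>30:
        vx,vy,x0,y0=cv2.fitLine(np.c_[B,A][s].astype(np.float32),cv2.DIST_HUBER,0,.01,.01).ravel();print(c,s.sum(),'theta_d',np.arctan(vy/vx).round(3),'mid A at B=0',(y0-x0*vy/vx).round(4))
E
python3 look5.py
```

```text
25.1167 [ 0.5355 -0.0283  0.0539] yaw 56.22 F tool [-0.7  0.5  0.1] r 0.2446 door if contact(-26) 0.139
side 421 theta_d 0.096 mid A at B=0 -0.1732
```

jog_arm([
  {"dx": 0.0049, "dy": 0.0004, "dz": 0, "twist": -0.02, "fingers": 0},
  {"dx": 0.0049, "dy": 0.0004, "dz": 0, "twist": -0.02, "fingers": 0},
  {"dx": 0.0049, "dy": 0.0004, "dz": 0, "twist": -0.02, "fingers": 0},
  {"dx": 0.0049, "dy": 0.0004, "dz": 0, "twist": -0.02, "fingers": 0},
  {"dx": 0, "dy": 0, "dz": 0, "twist": 0, "fingers": 0},
  {"dx": 0, "dy": 0, "dz": 0, "twist": 0, "fingers": 0},
])

```text
t: 25.72
tool_pos: [0.5467, -0.0135, 0.0539]
ee_rot: [-0.0, 0.863, 0.505, 0.0]
force: [-0.1, 0.0, -0.5]
grip_width: 0.0002
```

```bash
python3 look5.py
```

```text
25.7167 [ 0.5467 -0.0135  0.0539] yaw 60.68 F tool [-0.  -0.1  0.5] r 0.2441 door if contact(-26) 0.063
side 475 theta_d 0.014 mid A at B=0 -0.1609
```

jog_arm([
  {"dx": 0.0037, "dy": 0.0003, "dz": 0, "twist": -0.015, "fingers": 0},
  {"dx": 0.0037, "dy": 0.0003, "dz": 0, "twist": -0.015, "fingers": 0},
  {"dx": 0, "dy": 0, "dz": 0, "twist": 0, "fingers": 0},
  {"dx": 0, "dy": 0, "dz": 0, "twist": 0, "fingers": 0},
])

```text
t: 26.15
tool_pos: [0.5501, -0.0087, 0.0539]
ee_rot: [0.0, 0.856, 0.517, -0.001]
force: [-1.7, -3.1, 0.8]
grip_width: 0.0003
```

```bash
python3 look5.py
```

```text
26.15 [ 0.5501 -0.0087  0.0539] yaw 62.32 F tool [-3.6 -0.1 -0.8] r 0.2441 door if contact(-26) 0.038
side 441 theta_d -0.0 mid A at B=0 -0.1597
```

Catch contact (3.6 N). Forcing it over in small steps.

jog_arm([
  {"dx": 0.003, "dy": 0, "dz": 0, "twist": -0.012, "fingers": 0},
  {"dx": 0.003, "dy": 0, "dz": 0, "twist": -0.012, "fingers": 0},
  {"dx": 0, "dy": 0, "dz": 0, "twist": 0, "fingers": 0},
  {"dx": 0, "dy": 0, "dz": 0, "twist": 0, "fingers": 0},
])

```text
t: 26.58
tool_pos: [0.554, -0.0015, 0.054]
ee_rot: [-0.0, 0.849, 0.528, 0.001]
force: [-0.7, -0.6, 1.0]
grip_width: -0.0001
```

```bash
python3 look5.py
```

```text
26.5833 [ 0.554  -0.0015  0.054 ] yaw 63.77 F tool [-0.9 -0.4 -1. ] r 0.2433 door if contact(-26) 0.005
side 457 theta_d -0.021 mid A at B=0 -0.1548
```

The force has dropped, so the catch has gone over. One more gentle press to feel the hard stop, then back away.

jog_arm([
  {"dx": 0.0015, "dy": 0, "dz": 0, "twist": 0, "fingers": 0},
  {"dx": 0.0015, "dy": 0, "dz": 0, "twist": 0, "fingers": 0},
  {"dx": 0, "dy": 0, "dz": 0, "twist": 0, "fingers": 0},
  {"dx": 0, "dy": 0, "dz": 0, "twist": 0, "fingers": 0},
])

```text
t: 27.02
tool_pos: [0.5548, 0.0006, 0.0539]
ee_rot: [-0.0, 0.849, 0.528, 0.0]
force: [0.2, 0.9, 0.2]
grip_width: 0.0007
```

jog_arm([
  {"dx": 0.0015, "dy": 0, "dz": 0, "twist": 0, "fingers": 0},
  {"dx": 0.0015, "dy": 0, "dz": 0, "twist": 0, "fingers": 0},
  {"dx": 0, "dy": 0, "dz": 0, "twist": 0, "fingers": 0},
])

```text
t: 27.27
tool_pos: [0.5562, 0.0034, 0.0539]
ee_rot: [-0.0, 0.849, 0.528, 0.0]
force: [0.5, -0.4, -0.2]
grip_width: 0.0004
```

jog_arm([
  {"dx": 0.0015, "dy": 0, "dz": 0, "twist": 0, "fingers": 0},
  {"dx": 0.0015, "dy": 0, "dz": 0, "twist": 0, "fingers": 0},
  {"dx": 0, "dy": 0, "dz": 0, "twist": 0, "fingers": 0},
])

```text
t: 27.52
tool_pos: [0.5565, 0.004, 0.0539]
ee_rot: [0.001, 0.85, 0.528, -0.001]
force: [-2.9, -4.0, 1.4]
grip_width: 0.0004
```

jog_arm([
  {"dx": 0.001, "dy": 0, "dz": 0, "twist": 0, "fingers": 0},
  {"dx": 0, "dy": 0, "dz": 0, "twist": 0, "fingers": 0},
  {"dx": 0, "dy": 0, "dz": 0, "twist": 0, "fingers": 0},
])

```text
t: 27.77
tool_pos: [0.5565, 0.004, 0.0539]
ee_rot: [0.001, 0.85, 0.527, -0.002]
force: [-2.8, -5.4, 1.8]
grip_width: 0.0004
```

jog_arm([
  {"dx": -0.02, "dy": 0, "dz": 0, "twist": 0, "fingers": 0},
  {"dx": -0.03, "dy": 0, "dz": 0, "twist": 0, "fingers": 0},
  {"dx": -0.02, "dy": 0, "dz": -0.02, "twist": 0, "fingers": 0},
  {"dx": 0, "dy": 0, "dz": -0.04, "twist": 0, "fingers": 0},
  {"dx": 0, "dy": 0, "dz": -0.04, "twist": 0, "fingers": 0},
  {"dx": 0, "dy": 0, "dz": -0.04, "twist": 0, "fingers": 0},
  {"dx": 0, "dy": 0, "dz": 0, "twist": 0, "fingers": 0},
  {"dx": 0, "dy": 0, "dz": 0, "twist": 0, "fingers": 0},
])

```text
t: 28.43
tool_pos: [0.5289, -0.0556, 0.1964]
ee_rot: [0.001, 0.849, 0.528, 0.003]
force: [0.5, -0.1, -0.1]
grip_width: 0.001
```

```bash
python3 look5.py; python3 look4.py | grep -v 'door line'
python3 - <<'E'
import cv2,numpy as np
a=cv2.imread('pics/l4_wrist.png');b=cv2.imread('pics/l4_side.png')
cv2.imwrite('pics/fin.png',np.hstack([cv2.resize(a,(400,300)),cv2.resize(b[190:340,200:400],(400,300))]))
E
```

```text
28.4333 [ 0.5289 -0.0556  0.1964] yaw 63.74 F tool [0.1 0.5 0.1] r 0.2585 door if contact(-26) 0.242
side 555 theta_d -0.025 mid A at B=0 -0.153
scene 175 theta_d -0.026 mid A at B=0 -0.1589
28.5333 0.0003256112698906846 [ 0.5265 -0.056   0.1936] yaw 63.75 F [ 0.5 -0.5 -0.3] [ 0.22  0.65 -0.33  1.9   0.33  0.65 -0.77]
wrist door_pad 0.97 [326. 110.] [0.5675 0.0118 0.057 ]
wrist block 0.96 [460. 289.] [ 0.602  -0.1467  0.035 ]
side cradle 0.72 [240. 297.] [0.5746 0.2572 0.035 ]
side post_top 0.8 [293. 265.] [0.5131 0.1272 0.085 ]
side door_pad 0.96 [304. 246.] [0.5545 0.0332 0.057 ]
side door_hinge 0.83 [341. 304.] [0.3595 0.1294 0.057 ]
side block 0.72 [447. 251.] [ 0.254 -0.216  0.035]
side block 0.64 [332. 216.] [ 0.587  -0.1316  0.035 ]
side block 0.59 [240. 296.] [0.5766 0.2539 0.035 ]
scene cradle 0.93 [382. 241.] [0.5718 0.2325 0.035 ]
scene post_top 0.78 [346. 234.] [0.5104 0.1244 0.085 ]
scene door_pad 0.84 [327. 264.] [0.5641 0.0106 0.057 ]
scene door_hinge 0.8 [323. 208.] [0.3474 0.1368 0.057 ]
scene block 0.76 [218. 250.] [ 0.2925 -0.2566  0.035 ]
scene block 0.68 [288. 308.] [ 0.6266 -0.1763  0.035 ]
```

View pics/fin.png

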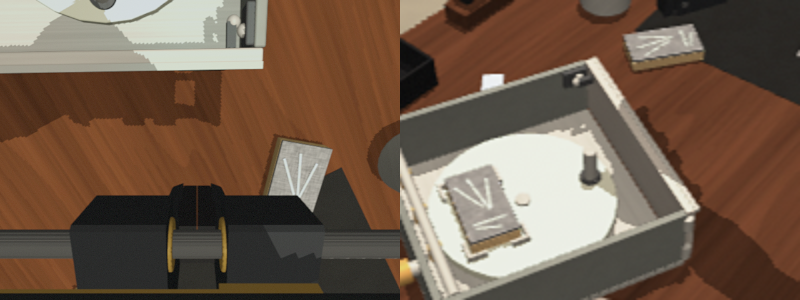

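The door is flush with the guard, the block lies flat in the cradle square to the walls, and the robot is clear. Handing in.

```bash
python3 -c "
from rig import bot
print(bot.job_done())"
```

```text
the job is handed in; nothing more can be done
None
```

The block is in the cradle, the turntable is at the spray bar and the door is shut. I handed the job in at about 28.5 s of the 61 s allowed; no verdict is reported.

- **Grasp:** I took the rightmost of the three look-alike blocks. The first grasp closed empty above it, because the fingertips stand only about 3 mm ahead of the TCP, not the 25 mm that `bot.finger_overhang` gives. The second grasp, set by the measured tip position, held it at 62 mm.
- **Block:** I lowered it until it touched, let go, and looked again. It lay flat with a tilt of about 0, inside all four stops, at yaw 63° against 63.3° for the cradle. I did not measure its position in the cradle again after turning. The last side picture shows it still flat and square to the guard walls.
- **Turntable:** I pushed the post round with the jaws loosely around it. The last wrist estimate was about 0.015 rad, with no force on the post. The side camera disagreed (0.12 and then 0.08 rad), but the arm was in its way and the last of those readings had locked onto something else.
- **Door:** I pushed it at no more than 0.5 rad/s. The force rose to about 3.6 N at the catch, then dropped. A last press met a hard stop at 5–6 N. The measured pad position is within about 8 mm of where it should be when shut. The rim line fits gave -0.025 rad, which is camera bias rather than a real angle.
- **Bystanders:** I did not measure their positions again. The arm met no unexpected forces along the way, and it ended clear of everything.

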